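Set the slide rack to dry and cover its staining dish

ROBOT

A 6-joint arm with a two-finger parallel gripper is mounted at the origin on a cart in front of the work surface, level with it; the furniture and walls round the work are solid. World frame = base frame: x ahead of the robot, y to its left, z up, the work surface at z = 0. Lengths are in m, angles in rad, forces in N, time in s.
With the tool pointing down it reaches from about 0.375 to 0.9 m from the base axis. Payload 3.1 kg.
Tool frame: the origin (TCP) lies midway between the tips of the shut fingers; the grasp point (between the pads) lies robot.grip_point_offset behind it (robot.grip_point_offset is the distance from the TCP to the grasp point, in m); z points along the fingers, y is the direction in which the jaws open and shut (so a half turn about z gives the same grasp; the last joint's range is limited). The gripper opens to 87 mm and grips with 3 to 60 N. Pads are 19 mm wide; open, the fingers measure 117 mm over their backs; the gripper's body (75 mm by 190 mm) begins 51 mm behind the grasp point.
Start: joints at [1.012, 0.527, 1.433, -0, 1.181, -0.178], TCP at [0.232, 0.58, 0.223] pointing down, gripper open.
Joint ranges: [-3.08, 3.08], [-0.75, 2.2], [0.22, 2.44], [-1.43, 4.57], [0, 2.65], [-2.85, 2.85]. Speed limits (rad/s): [2.79, 2.79, 3.14, 3.14, 3.14, 3.14].

INTERFACE

Orientations are given as a unit quaternion [x, y, z, w].
In Python, from rig import robot, cams, hand_in gives the robot as it stands. The module is installed in compiled form; this text tells all that it offers.
- The arm moves only by the tool send_rows, never from a script. Its argument "steps" is one flat list of numbers, 5 for each row, row after row: the finger opening in m, from 0 to 0.087, then the shift along the tool's x, y, z in m, then the turn about the tool's z in rad. A call has 1 to 8 rows; each row is the pose to reach, as a shift and turn from the pose measured when the call began, along the tool's axes at that moment; what a row does not reach only later rows make up. A row lasts 1/8 s, in which the tool goes at most 62.5 mm and 10.7 degrees, less where a joint would pass 70% of its speed; a pose out of reach is approached as far as the arm can. A call with a gripper value outside its range is refused whole. The fingers move at their own pace and stop on an object; "force" is the grip in N (left out, the last holds). Time passes only in rows, so rows that repeat a pose let the fingers close. It gives the time, the measured TCP pose, the force and the opening at its end, in the units of the state.
- robot.get_obs(): the state, without advancing time (a new reading comes with each control period).
- cams.camera(name): name is "scene" or "top" or "wrist"; returns a dict with "color" (384x512x3 uint8, red, green, blue), "range_z" (384x512 float32, m along the optical axis (not along the pixel's ray), 0 where there is no reading), "intrinsics" (3x3 intrinsics, pixels), "extrinsics" (4x4, takes a point from camera to world coordinates). Camera axes: x right, y down, z forward; pixel columns grow to the right and rows downward; lengths in m; the calibration is good to about 2 mm. A picture is of the moment at which its call begins.
- hand_in(): hands the job in, once; it reports no verdict.
The state is a dict: "time": time; "q": joint angles; "joint_velocities": joint speeds; "joint_torque": joint torques, N m; "position": TCP position; "tool_rot": TCP orientation; "ft_force": force on the tool from outside, world axes, zero at the start; "moment": the same for the moment, N m; "grip_width": finger opening in m.
Only numpy, scipy, OpenCV 4.12 (cv2) and the standard library are available. Lean on these libraries where they do the work, as an engineer would, in place of code of your own. Each camera call takes 0.05 s, during which the arm holds its last target.

TASK

Lift the slide rack out of its staining dish by the tall handle and, without tipping it over, set it down gently on the sloped drying stand in the tray, sitting flat on both rails with its lower end at the stop. Then slide the flat cover plate, without lifting it, across from the neighbouring dish until it lies squarely centred over the dish the rack came from, closing it. Leave the dropper bottle and the petri dish standing where they are.

Things in the scene. Friction and masses are not known exactly. Their poses are not given: they have to be found in the camera images.
- station: Two open clear dishes with white rims side by side in a low steel carrier (125 x 195 mm; end lugs to y = +-111 mm, 21 mm high), fixed. Origin: centre of underside; x along the dishes' long side, y from right dish to left one, z up. Each dish 105 (x) by 85 (y) mm outside, walls 4 mm, centred at y = +-44 mm; rims level, 73 mm above the origin, 3 mm apart; inner floor at 7 mm.
- dish_left (a point): Centre of the mouth of the dish on the +y side of the station, at rim height; axes as the station.
- dish_right (a point): Centre of the mouth of the dish on the -y side of the station, at rim height; axes as the station.
- slide_rack: Loose steel rack of microscope slides, 0.2 kg, in one dish (which one varies). Origin: centre of underside; x along it, z up; half a turn makes no difference. Body 80 (x) by 57 (y), 36 mm high. End straps carry a grip bar 80 (x) by 12 (y) by 10 mm high, centre at z = 122 mm, open below. Two 3 mm skirts along x at y = +-27 mm hang 8 mm below its floor, to go outside the stand's rails.
- cover: Loose flat metal cover plate, 112 (x) by 92 (y) by 6 mm, 0.16 kg, no knob, lying on the rim of the other, empty dish, up to 6 degrees askew and a few mm off. Origin: centre of underside; z up. It slides on the rims with ordinary friction and stays supported by the level rims all the way across.
- rails: Sloped top of the wire drying stand, fixed in a steel drip tray (268 x 173, rim 20 mm high). Two 8 mm rods at y = +-16 mm, x = -64 to 66 mm, tilted 20 degrees: x up the slope, z square out of it. Origin: between the rods, level with their tops (80 mm above the bench). Lower ends turn up 24 mm: stop face at x = -60. Rack seated at the stop: its origin at x = -20, y = 0, z = -8 mm, z axes alike.
- spare_dropper: A small dropper bottle, 34 mm wide and 102 mm high, standing loose on the bench; not part of the job. Origin: centre of its foot.
- culture_dish: A closed petri dish, 59 mm wide and 15 mm high, lying loose on the bench; not part of the job. Origin: centre of its underside.
Things that resemble listed ones, but are neither listed nor needed, are in the scene too. Leave any brown or red look-alike of the slide_rack alone.

How it is judged:
On the way, in this order (a step that is already met when the one before it is completed fails the run):
1. the slide rack sits on the drying stand and is let go (z of slide_rack in the frame of rails between -0.011 and -0.0055 m and angle between the z axis of slide_rack and the z axis of rails, either way round below 0.06 rad and x of slide_rack in the frame of rails below 0.02 m and contact force between the fingers and slide_rack below 0.05 N), for 0.2 s.
2. the cover lies over the dish that the rack came from (distance of cover from where it was at the start of the episode above 0.06 m and (horizontal distance between cover and dish_left below 0.009 m or horizontal distance between cover and dish_right below 0.009 m)), for 0.2 s.
At the end, for the whole second after the job is handed in: Slide rack at rest on the stand: floor on both rails (2.5 mm, 3.5 degrees), skirts outside, within 10 mm of the lower stop. Cover flat and at rest on the rim of the dish the rack came from, centred within 7 mm along and 6 mm across it, square within 4.5 degrees (x of slide_rack in the frame of rails between -0.024 and -0.01 m and z of slide_rack in the frame of rails between -0.011 and -0.0055 m and angle between the z axis of slide_rack and the z axis of rails, either way round below 0.06 rad and angle between the x axis of slide_rack and the x axis of rails, either way round below 0.2 rad and linear speed of each of slide_rack, cover below 0.02 m/s and distance of cover from where it was at the start of the episode above 0.06 m and ((x of cover in the frame of dish_left between -0.007 and 0.007 m and y of cover in the frame of dish_left between -0.006 and 0.006 m) or (x of cover in the frame of dish_right between -0.007 and 0.007 m and y of cover in the frame of dish_right between -0.006 and 0.006 m)) and z of cover in the frame of station between 0.07 and 0.076 m and angle between cover's own z axis and vertical below 0.03 rad and angle between the x axis of cover and the x axis of station, either way round below 0.08 rad); the robot touches nothing.
It fails at once if the slide rack is dropped (falls faster than 0.4 m/s with no hand on it) (linear speed of slide_rack above 0.4 m/s and contact force between the fingers and slide_rack below 0.05 N).
It fails at once if the slide rack is tipped by more than 45 degrees (angle between slide_rack's own z axis and vertical above 0.785 rad).
It fails at once if the cover is lifted more than 15 mm off the rims (z of cover in the frame of station above 0.088 m).
It fails at once if the dropper bottle is knocked over or away (angle between spare_dropper's own z axis and vertical above 0.6 rad or distance of spare_dropper from where it was at the start of the episode above 0.05 m).
It fails at once if the petri dish is knocked away (distance of culture_dish from where it was at the start of the episode above 0.05 m).
It also fails if it takes over 58 s, if anything falls off the work surface, if the arm or the gripper's body presses on something with over 40 N, if the wrist force passes 120 N, or if a joint passes its speed limit or range.

## Working session

There is one attempt and no reset: what is moved stays moved. The work goes in short steps, Python scripts to look and compute and a tool call to move; the robot and the scene stay as the last step left them, time stands still between calls to the robot, and variables do not carry over. Pictures are saved under pics/ and viewed, and the job is handed in when it is done.

Besides the shell and the picture viewer there is one more tool, called by a JSON object that holds its "op" and its "data", one argument or row to a line. send_rows: Moves the arm, as the interface text tells. Its arguments: {"type":"object","properties":{"steps":{"type":"array","items":{"type":"number"}},"force":{"type":"number"}},"required":["steps"]}

```bash
mkdir -p pics
cat > h.py <<'E'
import numpy as np, cv2
from rig import robot, cams, hand_in
def snap(n,f=None):
    c=cams.camera(n); 
    if f: cv2.imwrite('pics/'+f,c['color'][:,:,::-1])
    return c
def pts(c):
    z=c['range_z'];K=c['intrinsics'];v,u=np.mgrid[:z.shape[0],:z.shape[1]]
    P=np.stack([(u-K[0,2])/K[0,0]*z,(v-K[1,2])/K[1,1]*z,z],-1)
    T=c['extrinsics'];W=P@T[:3,:3].T+T[:3,3];W[z<=0]=np.nan
    return W
E
python3 - <<'E'
from h import *
print(robot.get_obs(), robot.grip_point_offset)
for n in ['scene','top','wrist']:
    c=snap(n,n+'0.png'); np.savez('/tmp/%s0.npz'%n,**c); print(n,c['extrinsics'].round(3).tolist(),c['intrinsics'].tolist())
E
```

```text
{'time': 0.0, 'q': array([ 1.01149429e+00,  5.28457053e-01,  1.43392534e+00, -1.98213321e-05,
        1.18141136e+00, -1.78501913e-01]), 'joint_velocities': array([ 0.00041145,  0.00059137, -0.00237976, -0.00249084, -0.00070158,
        0.00061838]), 'joint_torque': array([-1.55751128e-03, -4.40050256e+01, -1.76586199e+01,  6.32878882e-02,
        5.83287387e-02, -1.55605203e-04]), 'position': array([0.23186344, 0.57959077, 0.22156993]), 'tool_rot': array([ 1.89247924e-01,  9.81928720e-01, -1.02981336e-03, -3.88300681e-04]), 'ft_force': array([-0.29736689,  0.34543138,  0.30844569]), 'moment': array([-0.03030116, -0.02588822,  0.05882729]), 'grip_width': 0.08705137313125139} 0.0187
scene [[0.438, -0.566, 0.699, -0.303], [-0.899, -0.258, 0.355, -0.503], [-0.021, -0.783, -0.621, 0.842], [0.0, 0.0, 0.0, 1.0]] [[401.36062494218834, 0.0, 254.8933423315201], [0.0, 401.36062494218834, 196.5435666836962], [0.0, 0.0, 1.0]]
top [[0.025, -0.981, 0.195, 0.327], [-1.0, -0.024, 0.008, -0.06], [-0.003, -0.195, -0.981, 1.283], [0.0, 0.0, 0.0, 1.0]] [[451.25158011322225, 0.0, 263.9616922353449], [0.0, 451.25158011322225, 196.2238338119122], [0.0, 0.0, 1.0]]
wrist [[0.372, 0.894, 0.251, 0.163], [0.928, -0.358, -0.103, 0.608], [-0.002, 0.271, -0.962, 0.383], [0.0, 0.0, 0.0, 1.0]] [[314.8359620607369, 0.0, 257.1875936393305], [0.0, 314.8359620607369, 192.01541421074123], [0.0, 0.0, 1.0]]
```

View pics/scene0.png

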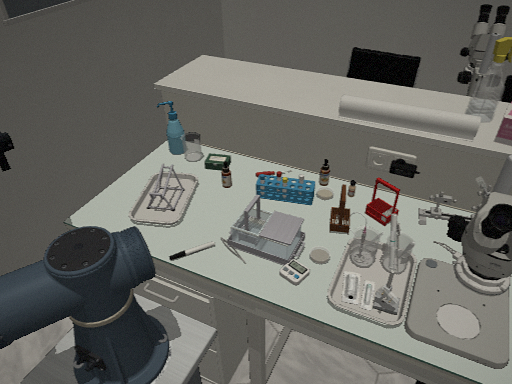

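View pics/top0.png

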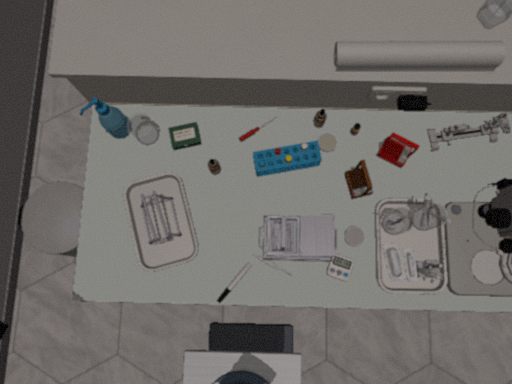

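View pics/wrist0.png

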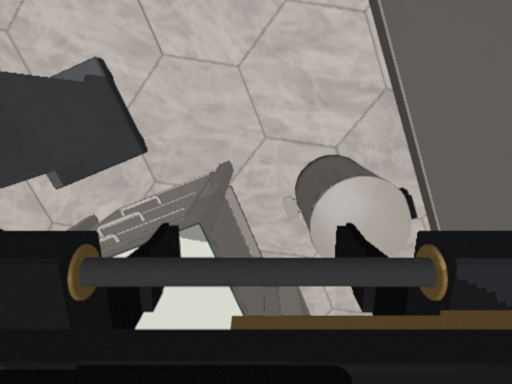

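Candidates for the rack:
- grey one in the dish: top (282,235), scene (255,217)
- brown look-alike: top (358,180)
- red look-alike: top (397,150)

I choose the grey one. Next is a close crop of it.

Run:
```python
from h import *
c=np.load('/tmp/top0.npz'); s=np.load('/tmp/scene0.npz')
a=cv2.resize(c['color'][195:280,110:370,::-1],None,fx=3,fy=3,interpolation=cv2.INTER_CUBIC)
b=cv2.resize(s['color'][150:280,120:340,::-1],None,fx=2.5,fy=2.5,interpolation=cv2.INTER_CUBIC)
cv2.imwrite('pics/cropa.png',a);cv2.imwrite('pics/cropb.png',b)
W=pts(c)
for (u,v) in [(317,235),(282,235),(162,220),(354,235),(300,290),(213,166),(320,117),(355,129)]:
    print(u,v,W[v,u].round(3))
W2=pts(s)
# height map of crop in top
print((W[210:266:3,256:342:4,2]*1000).round(0).astype(int))
```

```text
317 235 [ 0.464 -0.194  0.077]
282 235 [ 0.456 -0.099  0.133]
162 220 [0.495 0.225 0.074]
354 235 [ 0.474 -0.306  0.011]
300 290 [ 0.318 -0.156  0.003]
213 166 [0.648 0.093 0.077]
320 117 [ 0.799 -0.202  0.075]
355 129 [ 0.774 -0.305  0.052]
[[                   2                    0                    1
                    -3                    2                    3
                     0                    6                   -2
                     0                   -3                   -1
                     5                   -1                    0
                    -6                    1                   -2
                     1                   -2                    1
                    -3]
 [                  -5                    1                   -1
                    -2                    1                   -6
                    -5                   -2                   -6
                     2                    1                   -5
                    -1                   -4                    0
                     0                    3           
[... 7604 characters left out ...]
    5
                     2                    5                    7
                    19                   19                   16
                    16]
 [                  -3                    5                   -3
                    -1                   -5                   -1
                    -4                   -1                    1
                     0                   -1                    2
                     0                   -1                   -3
                     0                    3                    3
                     5                   17                   14
                    17]]<stdin>:11: RuntimeWarning: invalid value encountered in cast
```

View pics/cropa.png

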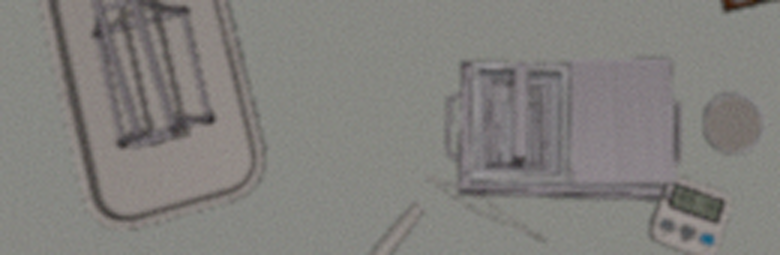

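View pics/cropb.png

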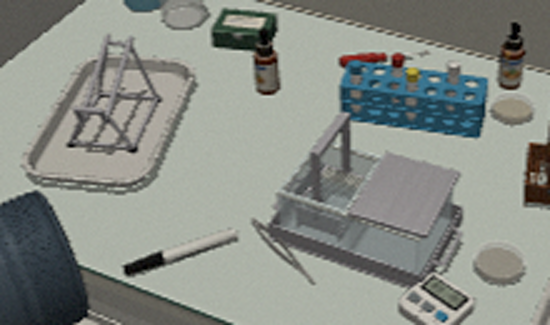

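The grey rack is in the left dish: its bar runs through crop (520,115), the cover is at (622,120), and bar height 0.133 matches the 0.134 expected. Next I'll fit the bar, cover, rim and stand.

Run:
```python
from h import *
c=np.load('/tmp/top0.npz'); s=np.load('/tmp/scene0.npz')
a=cv2.resize(c['color'][165:280,115:205,::-1],None,fx=5,fy=5,interpolation=cv2.INTER_CUBIC)
b=cv2.resize(s['color'][150:240,120:210,::-1],None,fx=6,fy=6,interpolation=cv2.INTER_CUBIC)
cv2.imwrite('pics/stt.png',a);cv2.imwrite('pics/sts.png',b)
for n,d in (('top',c),('scene',s)):
    W=pts(d)
    X,Y,Z=W[...,0],W[...,1],W[...,2]
    box=(X>.37)&(X<.58)&(Y>-.3)&(Y<0)
    m=box&(Z>.122)&(Z<.15)&(Y<-.05)&(Y>-.16)
    P=W[m]; print(n,'bar',len(P),P.mean(0).round(4)); r=cv2.minAreaRect(P[:,:2].astype(np.float32)*1000);print(r)
    m=box&(abs(Z-.078)<.007)&(Y<-.13)
    P=W[m]; r=cv2.minAreaRect(P[:,:2].astype(np.float32)*1000);print('cover',len(P),P.mean(0).round(4),r)
    m=box&(abs(Z-.076)<.010)
    P=W[m]; r=cv2.minAreaRect(P[:,:2].astype(np.float32)*1000);print('rim+cover',len(P),P.mean(0).round(4),r)
    m=(X>.33)&(X<.65)&(Y>.1)&(Y<.4)&(Z>.035)
    P=W[m]; print('stand',len(P)); 
    np.save('/tmp/st_%s.npy'%n,P)
    for lo in np.arange(.04,.2,.02):
        q=P[(P[:,2]>lo)&(P[:,2]<=lo+.02)]
        if len(q): print(lo.round(2),len(q),q.mean(0).round(3),q.min(0).round(3),q.max(0).round(3))
    # tray rim outline
```

```text
top bar 143 [ 0.4654 -0.1006  0.1327]
((463.8483581542969, -101.07157135009766), (77.79592895507812, 10.5692138671875), 0.9177640676498413)
cover 1504 [ 0.4626 -0.1901  0.0776] ((463.075439453125, -184.3896484375), (110.78724670410156, 109.75369262695312), 1.429139256477356)
rim+cover 1747 [ 0.462  -0.1771  0.0767] ((462.1604309082031, -148.4482421875), (110.7824478149414, 181.64395141601562), 1.445138692855835)
stand 430
0.04 54 [0.512 0.212 0.053] [0.442 0.101 0.041] [0.647 0.294 0.06 ]
0.06 182 [0.479 0.232 0.071] [0.429 0.102 0.06 ] [0.649 0.287 0.08 ]
0.08 168 [0.532 0.253 0.09 ] [0.434 0.101 0.08 ] [0.65  0.284 0.1  ]
0.1 14 [0.558 0.258 0.101] [0.547 0.244 0.1  ] [0.569 0.282 0.106]
scene bar 112 [ 0.4624 -0.1022  0.1318]
((466.6455383300781, -100.48313903808594), (81.10957336425781, 13.406450271606445), 1.3869225978851318)
cover 1010 [ 0.4603 -0.1916  0.0779] ((466.2234802246094, -185.54049682617188), (119.14666748046875, 109.21733093261719), 0.7791978716850281)
rim+cover 1257 [ 0.4575 -0.1753  0.0766] ((466.3602294921875, -148.65298461914062), (119.0783462524414, 183.9322509765625), 0.29247069358825684)
stand 299
0.04 51 [0.522 0.213 0.051] [0.44 0.1  0.04] [0.649 0.294 0.06 ]
0.06 127 [0.486 0.228 0.071] [0.431 0.1   0.06 ] [0.65  0.283 0.08 ]
0.08 99 [0.53  0.251 0.09 ] [0.431 0.211 0.08 ] [0.573 0.282 0.1  ]
0.1 9 [0.559 0.258 0.101] [0.549 0.242 0.1  ] [0.57  0.279 0.103]
```

View pics/stt.png

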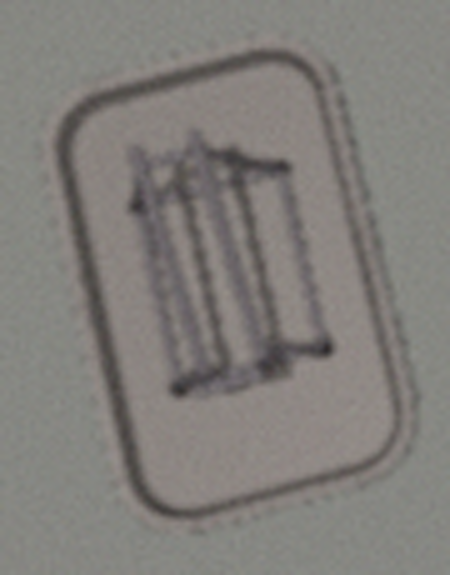

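View pics/sts.png

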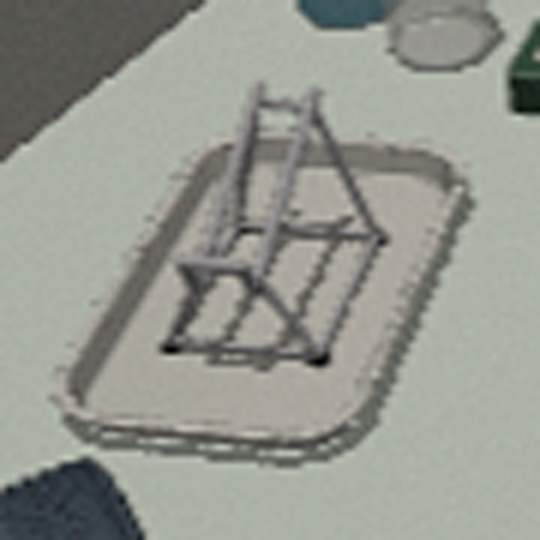

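The stand's low end faces the robot (stts crop: feet (180,385) and (325,350), upper rod ends (138,150) and (197,135)). Next I'll move the arm above the station for a closer wrist view.

```bash
cat >> h.py <<'E'
from scipy.spatial.transform import Rotation as Ro
def go(x,y,z,yaw):  # yaw deg = angle of tool y in world
    o=robot.get_obs();R=Ro.from_quat(o['tool_rot']).as_matrix()
    d=R.T@(np.array([x,y,z])-o['position'])
    cur=np.degrees(np.arctan2(R[1,1],R[0,1]))
    w=(yaw-cur+180)%360-180
    print('t',round(o['time'],2),'pos',o['position'].round(4),'yaw %.2f'%cur,'tilt z',R[:,2].round(4),'| shift mm',(d*1000).round(1),'turn rad %.3f (deg %.1f)'%(-np.radians(w),-w),'F',o['ft_force'].round(2),'w %.4f'%o['grip_width'],'q1,6',o['q'][[0,5]].round(2))
E
python3 -c "
from h import *
go(.43,-.12,.32,91)"
```

```text
t 0.15 pos [0.232  0.5798 0.2218] yaw 68.18 tilt z [-8.0e-04 -1.4e-03 -1.0e+00] | shift mm [-443.9 -576.2  -97.4] turn rad -0.398 (deg -22.8) F [-0.97  0.11  0.34] w 0.0872 q1,6 [ 1.01 -0.18]
```

{"op": "send_rows", "data": {
  "steps": [0.087,-0.04,-0.036,-0.06,-0.05,0.087,-0.08,-0.072,-0.095,-0.1,0.087,-0.12,-0.108,-0.097,-0.15,0.087,-0.16,-0.144,-0.097,-0.2,0.087,-0.2,-0.18,-0.097,-0.25,0.087,-0.24,-0.216,-0.097,-0.3,0.087,-0.28,-0.252,-0.097,-0.35,0.087,-0.315,-0.283,-0.097,-0.4],
  "force": 20
}}

```text
time: 1.15
position: [0.4197, 0.1983, 0.3191]
tool_rot: [-0.01, 1.0, -0.001, -0.0]
ft_force: [0.2, 0.8, -0.2]
grip_width: 0.0869
```

```bash
python3 -c "
from h import *
c=snap('wrist','w1.png'); np.savez('/tmp/w1.npz',**c)
go(.43,-.12,.32,91)"
```

```text
t 1.2 pos [0.4226 0.194  0.3191] yaw 91.06 tilt z [ 0.0017 -0.0064 -1.    ] | shift mm [  -1.6 -314.1    1.1] turn rad 0.001 (deg 0.1) F [ 1.84 -2.78 -0.48] w 0.0874 q1,6 [ 0.19 -1.39]
```

View pics/w1.png

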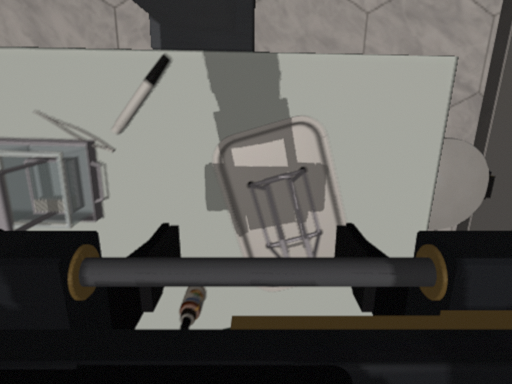

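The wrist view shows the stand at (285,210), but the fingers hide its upper half. I'll move further out for clear views of the stand and then the station.

{"op": "send_rows", "data": {
  "steps": [0.087,-0.05,0.01,-0.02,0,0.087,-0.1,0.02,-0.04,0,0.087,-0.14,0.03,-0.04,0,0.087,-0.14,0.03,-0.04,0,0.087,-0.14,0.03,-0.04,0]
}}

```text
time: 1.82
position: [0.5609, 0.2268, 0.3582]
tool_rot: [-0.009, 1.0, -0.003, -0.001]
ft_force: [0.3, -0.6, 0.5]
grip_width: 0.0871
```

```bash
python3 -c "
from h import *
c=snap('wrist','w2.png'); np.savez('/tmp/w2.npz',**c)
go(.56,-.14,.36,91)"
```

```text
t 1.88 pos [0.5606 0.2269 0.3586] yaw 91.08 tilt z [-5.0e-04 -6.7e-03 -1.0e+00] | shift mm [   7.5 -366.8    1.1] turn rad 0.001 (deg 0.1) F [-0.09  0.49 -0.18] w 0.0871 q1,6 [ 0.2  -1.39]
```

View pics/w2.png

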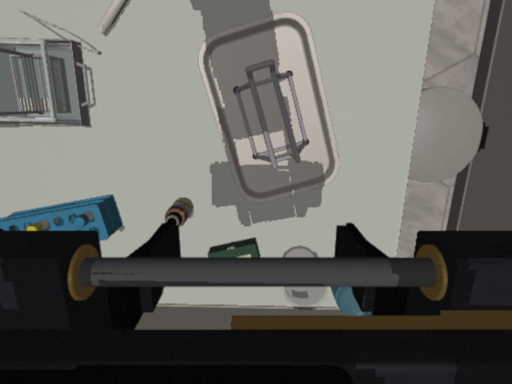

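{"op": "send_rows", "data": {
  "steps": [0.087,0.005,-0.06,0,0,0.087,0.005,-0.12,0,0,0.087,0.005,-0.18,0,0,0.087,0.005,-0.24,0,0,0.087,0.005,-0.3,0,0,0.087,0.005,-0.367,0,0,0.087,0.005,-0.367,0,0,0.087,0.005,-0.367,0,0]
}}

```text
time: 2.88
position: [0.5615, -0.1396, 0.3611]
tool_rot: [-0.009, 1.0, -0.003, -0.001]
ft_force: [-0.4, 1.2, -0.2]
grip_width: 0.0866
```

```bash
python3 -c "
from h import *
c=snap('wrist','w3.png'); np.savez('/tmp/w3.npz',**c)
go(.56,-.14,.36,91)
w=np.load('/tmp/w2.npz')
a=cv2.resize(w['color'][45:185,215:335,::-1],None,fx=5,fy=5,interpolation=cv2.INTER_CUBIC)[:600]
cv2.imwrite('pics/w2c.png',cv2.resize(w['color'][50:170,215:335,::-1],None,fx=5,fy=5,interpolation=cv2.INTER_CUBIC))
W=pts(w);print((W[55:172:4,232:316:4,2]*1000).astype(int))
"
```

```text
t 2.92 pos [ 0.5617 -0.1388  0.3612] yaw 91.11 tilt z [-9.0e-04 -5.7e-03 -1.0e+00] | shift mm [ 1.8 -1.2  1.2] turn rad 0.002 (deg 0.1) F [-0.01  1.01 -1.03] w 0.0868 q1,6 [-0.43 -2.02]
[[                   1                    2                    1
                     0                    0                    1
                     2                    2                    2
                     1                    0                    0
                     0                    1                    1
                     1                    2                    0
                     1                   11                   19]
 [                   1                    1                    1
                     1                    0                    0
                     1                    0                    0
                     0                    0                    0
                     2                    1                    1
                     0                    1                    1
                     0                    8                   19]
 [
[... 12127 characters left out ...]
        1                    1                    1
                     1                    1                    2
                     1                    1                    2]
 [                  20                   19                    5
                     0                    1                    0
                     1 -9223372036854775808                    2
                     0                    1                    1
                     0                    0                    2
                     2                    0                    0
                     1                    2                    1]]<string>:8: RuntimeWarning: invalid value encountered in cast
```

View pics/w3.png

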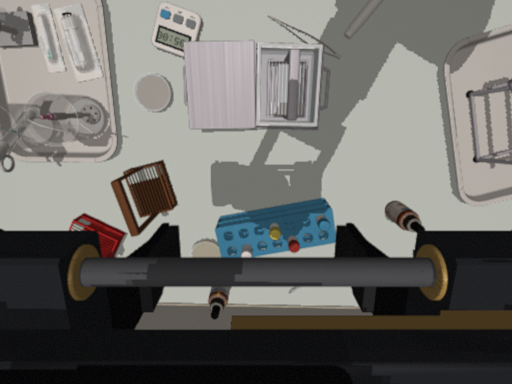

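View pics/w2c.png

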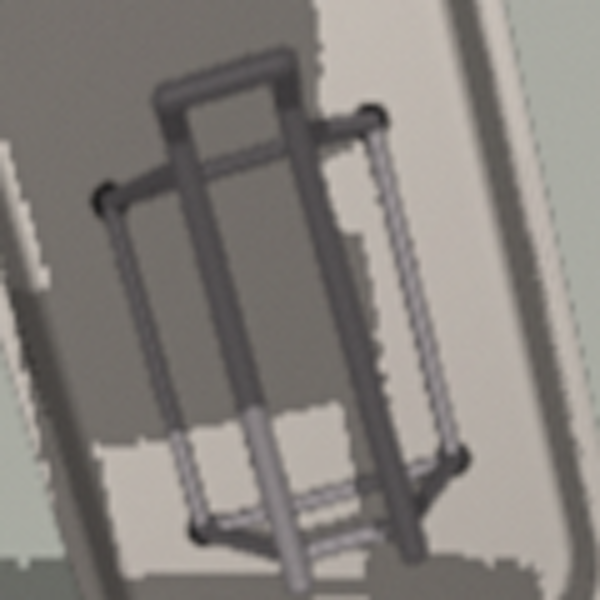

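```bash
cat > fit.py <<'E'
from h import *
def rails(d):
    W=pts(d);X,Y,Z=W[...,0],W[...,1],W[...,2]
    P=W[(X>.38)&(X<.62)&(Y>.15)&(Y<.35)&(Z>.056)&(Z<.106)]
    # dominant tilted plane by least squares with trimming, slope known 20deg
    best=None
    for yaw in np.radians(np.arange(0,25,.25)):
        e=np.array([np.cos(yaw),np.sin(yaw)]);n=np.array([-e[1],e[0]])
        s=P[:,:2]@e;c=P[:,:2]@n
        b=np.median(P[:,2]-s*np.tan(np.radians(20)))
        k=abs(P[:,2]-s*np.tan(np.radians(20))-b)<.006
        cc=c[k];m=np.median(cc)
        h=0
        for it in range(5):
            A=cc[cc>m];B=cc[cc<=m];m=(np.median(A)+np.median(B))/2
        r=np.minimum(abs(cc-np.median(A)),abs(cc-np.median(B)))
        sc=np.minimum(r,.008).mean()
        if best is None or sc<best[0]: best=(sc,yaw,m,np.median(A)-np.median(B),b,k.sum(),s[k].min(),s[k].max(),e,n)
    sc,yaw,m,gap,b,N,s0,s1,e,n=best
    sO=(.080-b)/np.tan(np.radians(20))
    print('rails yaw %.2f gap %.4f N %d resid %.4f s-range %.4f..%.4f sO(from z) %.4f'%(np.degrees(yaw),gap,N,sc,s0,s1,sO),'mid line pt at sO',(e*sO+n*m).round(4), 'range rel', s0-sO,s1-sO)
    return yaw,e,n,m,sO
if __name__=='__main__':
    rails(np.load('/tmp/w2.npz')); rails(np.load('/tmp/w1.npz')); rails(np.load('/tmp/top0.npz'))
    d=np.load('/tmp/w3.npz');W=pts(d);X,Y,Z=W[...,0],W[...,1],W[...,2]
    box=(X>.37)&(X<.56)&(Y>-.32)&(Y<0)
    P=W[box&(Z>.122)&(Z<.15)];print('bar',len(P),P.mean(0).round(4),cv2.minAreaRect(P[:,:2].astype(np.float32)*1000))
    P=W[box&(abs(Z-.074)<.011)]
    r=cv2.minAreaRect(P[:,:2].astype(np.float32)*1000);print('rim+cover',len(P),r)
    b=d['color'];cv2.imwrite('pics/w3c.png',cv2.resize(b[25:145,170:340,::-1],None,fx=4.7,fy=4.7,interpolation=cv2.INTER_CUBIC))
    np.set_printoptions(linewidth=250)
    Zz=np.nan_to_num(Z*1000).astype(int)
    for v in range(36,136,5): print(v,Zz[v,180:334:3])
E
python3 fit.py
```

```text
rails yaw 17.00 gap 0.0311 N 1185 resid 0.0023 s-range 0.4925..0.6197 sO(from z) 0.5561 mid line pt at sO [0.5061 0.2467] range rel -0.0635822365779865 0.06367287313279801
rails yaw 17.00 gap 0.0317 N 919 resid 0.0020 s-range 0.4947..0.6019 sO(from z) 0.5558 mid line pt at sO [0.5057 0.2467] range rel -0.061085035168018886 0.04616868339681235
rails yaw 17.50 gap 0.0318 N 298 resid 0.0022 s-range 0.4897..0.6186 sO(from z) 0.5566 mid line pt at sO [0.506  0.2462] range rel -0.0669286315683062 0.06196972197565209
bar 758 [ 0.465  -0.1004  0.1329] ((466.03948974609375, -99.98404693603516), (79.54296112060547, 12.166046142578125), 0.12812140583992004)
rim+cover 7280 ((464.2360534667969, -147.31594848632812), (111.96758270263672, 182.03953552246094), 2.0346240997314453)
36 [16 14 15 15 15 16  8  0  0  0 -1  0  0  0  0 -1  1  0  0  2  0  0  0  0  1  0 -1  2  0  0  0 -1  0  0  0 -1 -1  0 -1  5  0  0 -1  0  8  0  0 -2  0  0 -1  0]
41 [16 16 16 14 24 25  1 -1  0 -1 -1  0 77 77 77 77 79 78 78 78 78 77 77 77 78  0 -1  0  0 -1  0 -2 -1 -1  0  1 -1  0  0  0  0  1  7 -1 -1  0  0  8 -1  0  0 -1]
46 
[... 2929 characters left out ...]

116 [  0   0   0  76  76  80  79  77  79  78  78  79  78  80  80  78  80  78  78  79  78  80  78  79  78  78  72   6   4  42  40  42  43  42  45  67 132 133 133  42  43  42   5  24  50  72  25   0  -1   0   0  -1]
121 [ 0  1  0 77 78 78 78 78 79 79 79 77 78 77 79 77 78 78 78 77 77 79 79 79 77 78 74 72 69 69 38 36 34 31 29 27 25 23 21 18 15 13  9 27 55 73 24  0  0 -2  0  0]
126 [ 0 -2 -1  0 78 79 79 78 78 79 78 78 78 79 78 78 77 78 78 77 78 77 77 78 79 78  3  1  2  2  3  1  2  4  2  1 71 71 71 72 72 70 70 71 73 72 24 -1  0 -2 -1 -1]
131 [ 0  0  0 -1  0  0  0  2  0  0 -1 -2  0  0  0  0  0 -1  0  0  0 -1 -1  0  1  0  0  1  0 -2  0  0  0  0  0  0  0  0 -1  0  0  0 -1  0  0  1 -2 -1  0 -1 -2  0]
```

View pics/w3c.png

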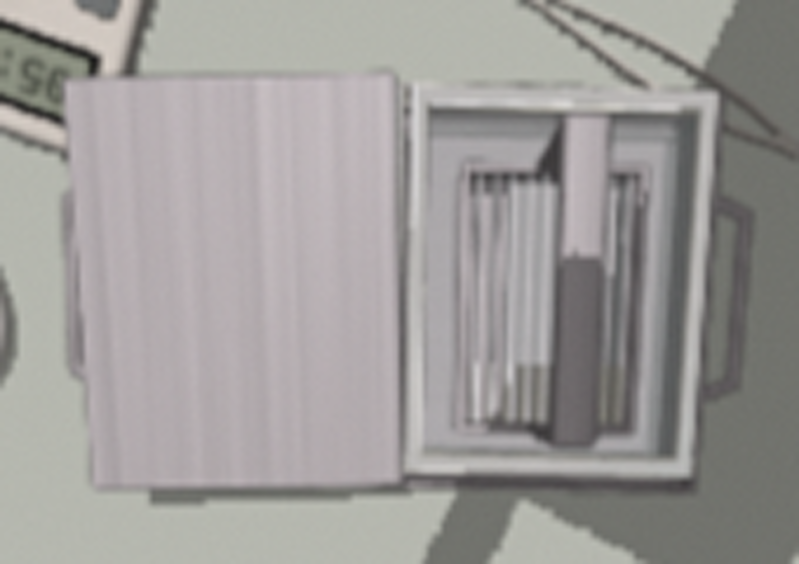

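```bash
cat > fit2.py <<'E'
from h import *
def pca(P):
    q=P[:,:2]-P[:,:2].mean(0);w,v=np.linalg.eigh(q.T@q);e=v[:,1];e=e*np.sign(e[0]);return np.degrees(np.arctan2(e[1],e[0]))
def blob(mask):
    n,l,st,_=cv2.connectedComponentsWithStats(mask.astype(np.uint8));i=1+np.argmax(st[1:,4]);return l==i
def rect(P):
    (cx,cy),(w,h),a=cv2.minAreaRect(P[:,:2].astype(np.float32)*1000);return 'c=(%.1f,%.1f) size %.1f x %.1f ang %.2f'%(cx,cy,w,h,a)
def look(d,y0=-.33,y1=-.02):
    W=pts(d);X,Y,Z=W[...,0],W[...,1],W[...,2]
    box=(X>.37)&(X<.56)&(Y>y0)&(Y<y1)
    B=W[box&(Z>.122)&(Z<.15)]
    if len(B)>50: print('bar',rect(B),'pca',pca(B))
    C=W[cv2.morphologyEx(blob(cv2.morphologyEx((box&(abs(Z-.0785)<.0045)).astype(np.uint8),cv2.MORPH_CLOSE,np.ones((3,3)))).astype(np.uint8),cv2.MORPH_OPEN,np.ones((5,5)))>0]
    C=C[np.isfinite(C[:,0])]
    print('cover',len(C),rect(C))
    m=box&(Z>.066)&(Z<.0755); m=blob(m)
    R=W[m];print('rim blob',len(R),rect(R),'x',R[:,0].min(),R[:,0].max(),'y',R[:,1].min(),R[:,1].max())
    return W
if __name__=='__main__':
    W=look(np.load('/tmp/w3.npz'))
    np.set_printoptions(linewidth=200)
    # left dish outer wall edge (y max) and mid wall; x-direction edges from rim pixels per column
    X,Y,Z=W[...,0],W[...,1],W[...,2]
    rim=(Z>.066)&(Z<.0755)&(X>.37)&(X<.56)&(Y>-.16)&(Y<-.03)
    for u in range(258,320,6):
        v=np.where(rim[:,u])[0]
        if len(v): print(u,'first',W[v[0],u].round(4),'last',W[v[-1],u].round(4))
    for v in range(48,128,8):
        u=np.where(rim[v])[0]
        if len(u): print(v,'L',W[v,u[0]].round(4),'R',W[v,u[-1]].round(4))
E
python3 fit2.py
```

```text
bar c=(466.0,-100.0) size 79.5 x 12.2 ang 0.13 pca 0.10858353442055321
cover 5998 c=(465.9,-192.2) size 112.0 x 92.0 ang 1.89
rim blob 1253 c=(463.3,-102.5) size 107.1 x 90.0 ang 0.45 x 0.40990075112055163 0.5167842014133112 y -0.14788618190146313 -0.057673748272652314
258 first [ 0.4104 -0.1426  0.0709] last [ 0.5161 -0.1408  0.0715]
264 first [ 0.4102 -0.1347  0.0705] last [ 0.5159 -0.1323  0.0722]
270 first [ 0.4099 -0.1268  0.0695] last [ 0.5156 -0.124   0.0733]
276 first [ 0.4115 -0.119   0.0725] last [ 0.5156 -0.1155  0.0714]
282 first [ 0.4116 -0.1112  0.0742] last [ 0.5154 -0.1071  0.0722]
288 first [ 0.4113 -0.1033  0.0729] last [ 0.5167 -0.0986  0.0714]
294 first [ 0.4112 -0.0954  0.0729] last [ 0.5166 -0.0901  0.0711]
300 first [ 0.4105 -0.0873  0.0699] last [ 0.5163 -0.0819  0.0728]
306 first [ 0.4104 -0.0794  0.0699] last [ 0.5163 -0.0732  0.0709]
312 first [ 0.4117 -0.0716  0.0713] last [ 0.516  -0.0653  0.0738]
318 first [ 0.4115 -0.0636  0.0705] last [ 0.4902 -0.0582  0.0708]
48 L [ 0.4169 -0.1478  0.073 ] R [ 0.4153 -0.0584  0.0724]
56 L [ 0.4266 -0.1463  0.0729] R [ 0.4252 -0.0592  0.0735]
64 L [ 0.4363 -0.1462  0.0718] R [ 0.4349 -0.0582  0.072 ]
72 L [ 0.4463 -0.146   0.0719] R [ 0.4448 -0.0587  0.0712]
80 L [ 0.4564 -0.1459  0.0713] R [ 0.4549 -0.0577  0.0696]
88 L [ 0.4668 -0.143   0.0738] R [ 0.4653 -0.0589  0.0728]
96 L [ 0.4772 -0.1428  0.0745] R [ 0.4757 -0.0595  0.0729]
104 L [ 0.4877 -0.1426  0.0708] R [ 0.4862 -0.0585  0.0712]
112 L [ 0.4984 -0.1438  0.0715] R [ 0.4969 -0.0594  0.0724]
120 L [ 0.5093 -0.1437  0.0712] R [ 0.5078 -0.0585  0.0718]
```

Everything agrees with the given sizes: rails at (0.506,0.2467), yaw 17°; cover 112x92 at (0.466,-0.192); left dish mouth centred at (0.4635,-0.101), yaw about 0; bar 79.5x12 at (0.466,-0.100).

```bash
python3 -c "
from h import *
go(.466,-.100,.20,90.1)
go(.466,-.100,.110,90.1)"
```

```text
t 2.92 pos [ 0.5617 -0.1388  0.3612] yaw 91.11 tilt z [-9.0e-04 -5.7e-03 -1.0e+00] | shift mm [ 94.8  41.6 161.1] turn rad 0.018 (deg 1.0) F [-0.01  1.01 -1.03] w 0.0868 q1,6 [-0.43 -2.02]
t 2.92 pos [ 0.5617 -0.1388  0.3612] yaw 91.11 tilt z [-9.0e-04 -5.7e-03 -1.0e+00] | shift mm [ 94.7  42.1 251.1] turn rad 0.018 (deg 1.0) F [-0.01  1.01 -1.03] w 0.0868 q1,6 [-0.43 -2.02]
```

{"op": "send_rows", "data": {
  "steps": [0.087,0.025,0.011,0.04,0.018,0.087,0.05,0.022,0.08,0.018,0.087,0.075,0.033,0.12,0.018,0.087,0.095,0.042,0.15,0.018,0.087,0.095,0.042,0.17,0.018,0.087,0.095,0.042,0.17,0.018]
}}

```text
time: 3.68
position: [0.4646, -0.0973, 0.1904]
tool_rot: [-0.002, 1.0, -0.002, -0.002]
ft_force: [0.0, -0.0, 0.4]
grip_width: 0.0872
```

```bash
python3 -c "
from h import *
go(.466,-.100,.110,90.1)"
```

```text
t 3.67 pos [ 0.4646 -0.0973  0.1904] yaw 90.23 tilt z [-0.0037 -0.0041 -1.    ] | shift mm [-1.7 -2.4 80.4] turn rad 0.002 (deg 0.1) F [ 0.05 -0.02  0.44] w 0.0872 q1,6 [-0.44 -2.01]
```

{"op": "send_rows", "data": {
  "steps": [0.087,-0.001,-0.002,0.03,0,0.087,-0.002,-0.002,0.055,0,0.087,-0.002,-0.002,0.073,0,0.087,-0.002,-0.002,0.08,0,0.087,-0.002,-0.002,0.08,0]
}}

```text
time: 4.3
position: [0.4669, -0.0994, 0.1109]
tool_rot: [-0.002, 1.0, -0.002, -0.001]
ft_force: [-0.5, 0.1, 0.2]
grip_width: 0.0871
```

```bash
python3 -c "
from h import *
go(.466,-.100,.110,90.1)
s=snap('scene'); cv2.imwrite('pics/s1.png',cv2.resize(s['color'][170:280,200:340,::-1],None,fx=5,fy=5,interpolation=cv2.INTER_CUBIC))"
```

```text
t 4.3 pos [ 0.4669 -0.0994  0.1109] yaw 90.28 tilt z [-0.0029 -0.0044 -1.    ] | shift mm [ 0.9 -0.6  0.9] turn rad 0.003 (deg 0.2) F [-0.48  0.1   0.16] w 0.0871 q1,6 [-0.44 -2.01]
```

View pics/s1.png

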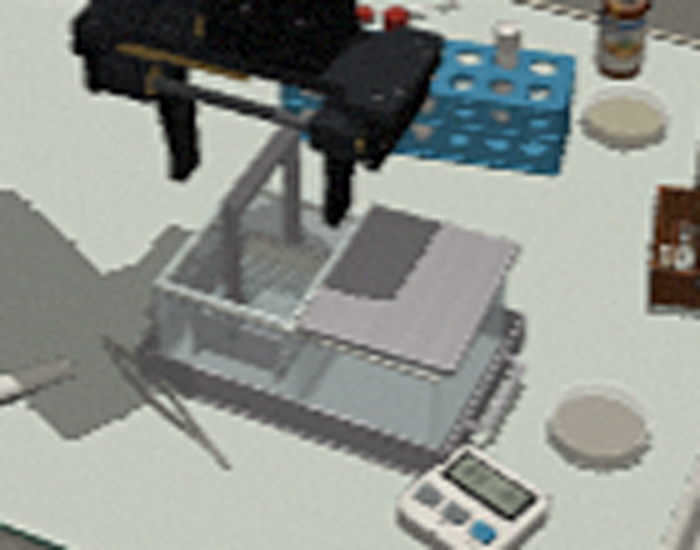

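The fingers at (180,140) and (338,190) straddle the bar. Closing now.

{"op": "send_rows", "data": {
  "steps": [0.0,0,0,0.001,0,0.0,0,0,0.001,0,0.0,0,0,0.001,0,0.0,0,0,0.001,0,0.0,0,0,0.001,0,0.0,0,0,0.001,0],
  "force": 15
}}

```text
time: 5.1
position: [0.467, -0.0996, 0.1101]
tool_rot: [-0.002, 1.0, -0.002, -0.001]
ft_force: [0.4, 0.2, 0.4]
grip_width: 0.0349
```

{"op": "send_rows", "data": {
  "steps": [0.0,0,0,0,0,0.0,0,0,0,0,0.0,0,0,0,0,0.0,0,0,0,0]
}}

```text
time: 5.6
position: [0.467, -0.0997, 0.1101]
tool_rot: [-0.002, 1.0, -0.002, -0.001]
ft_force: [0.2, -0.7, -0.8]
grip_width: 0.0118
```

Gripped at 11.8 mm, which matches the 12 mm bar. Lifting slowly at first.

{"op": "send_rows", "data": {
  "steps": [0.0,0,0,-0.005,0,0.0,0,0,-0.015,0,0.0,0,0,-0.03,0,0.0,0,0,-0.05,0,0.0,0,0,-0.075,0,0.0,0,0,-0.1,0,0.0,0,0,-0.12,0,0.0,0,0,-0.13,0]
}}

```text
time: 6.6
position: [0.4676, -0.099, 0.2416]
tool_rot: [-0.002, 1.0, -0.003, -0.0]
ft_force: [-0.2, -0.1, -2.2]
grip_width: 0.012
```

```bash
python3 -c "
from h import *
s=snap('scene'); cv2.imwrite('pics/s2.png',cv2.resize(s['color'][130:280,150:350,::-1],None,fx=4,fy=4,interpolation=cv2.INTER_CUBIC))
w=snap('wrist','w4.png')
go(.48,.225,.25,107)"
```

```text
t 6.7 pos [ 0.4678 -0.0992  0.2412] yaw 90.27 tilt z [ 0.     -0.0059 -1.    ] | shift mm [-13.7 324.1 -10.7] turn rad -0.292 (deg -16.7) F [-0.18 -0.64 -2.5 ] w 0.0115 q1,6 [-0.44 -2.01]
```

View pics/s2.png

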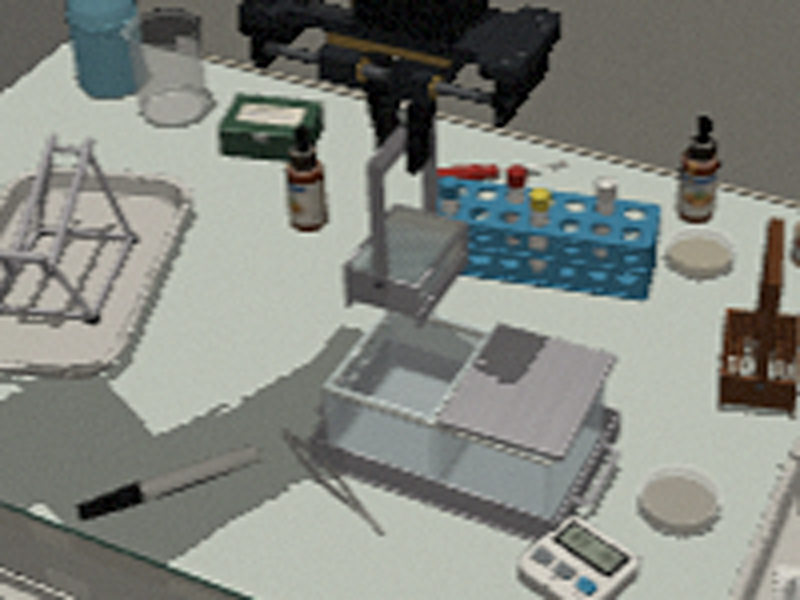

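View pics/w4.png

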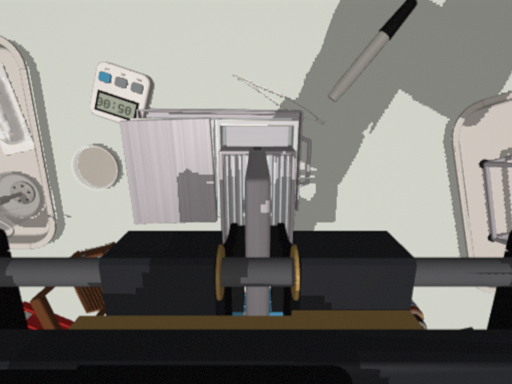

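The rack is held level (bar at crop (400,140)), and the force reads -2.2 N, which matches 0.2 kg. Carrying it to the stand.

```bash
python3 -c "
from h import *
go(.4894,.2416,.25,107)"
```

```text
t 6.7 pos [ 0.4678 -0.0992  0.2412] yaw 90.27 tilt z [ 0.     -0.0059 -1.    ] | shift mm [-23.2 340.6 -10.8] turn rad -0.292 (deg -16.7) F [-0.18 -0.64 -2.5 ] w 0.0115 q1,6 [-0.44 -2.01]
```

{"op": "send_rows", "data": {
  "steps": [0.0,-0.001,0.015,-0.004,0,0.0,-0.003,0.045,-0.008,-0.04,0.0,-0.006,0.085,-0.01,-0.08,0.0,-0.009,0.13,-0.01,-0.12,0.0,-0.012,0.175,-0.01,-0.16,0.0,-0.015,0.22,-0.01,-0.2,0.0,-0.018,0.262,-0.01,-0.24,0.0,-0.021,0.3,-0.01,-0.275]
}}

```text
time: 7.7
position: [0.486, 0.2034, 0.2485]
tool_rot: [-0.141, 0.99, -0.003, -0.002]
ft_force: [-0.4, -0.4, -2.2]
grip_width: 0.0117
```

```bash
python3 -c "
from h import *
go(.4894,.2416,.25,107)"
```

```text
t 7.7 pos [0.486  0.2034 0.2485] yaw 106.16 tilt z [-0.0025 -0.0059 -1.    ] | shift mm [-13.9  35.8  -1.7] turn rad -0.015 (deg -0.8) F [-0.4  -0.43 -2.21] w 0.0117 q1,6 [ 0.19 -1.66]
```

{"op": "send_rows", "data": {
  "steps": [0.0,-0.006,0.016,-0.001,-0.005,0.0,-0.011,0.028,-0.001,-0.015,0.0,-0.014,0.035,-0.001,-0.015,0.0,-0.014,0.036,-0.001,-0.015,0.0,-0.014,0.036,-0.001,-0.015]
}}

```text
time: 8.32
position: [0.4894, 0.2411, 0.2492]
tool_rot: [-0.147, 0.989, -0.003, -0.002]
ft_force: [-0.4, -0.4, -2.1]
grip_width: 0.0116
```

```bash
python3 -c "
from h import *
go(.4894,.2416,.205,107)
s=snap('scene'); cv2.imwrite('pics/s3.png',cv2.resize(s['color'][90:240,90:290,::-1],None,fx=4,fy=4,interpolation=cv2.INTER_CUBIC))
w=snap('wrist','w5.png');np.savez('/tmp/w5.npz',**w);np.savez('/tmp/s3.npz',**s)
t=snap('top');np.savez('/tmp/t3.npz',**t)
cv2.imwrite('pics/t3.png',cv2.resize(t['color'][140:290,90:290,::-1],None,fx=4,fy=4,interpolation=cv2.INTER_CUBIC))
"
```

```text
t 8.32 pos [0.4894 0.2411 0.2492] yaw 106.96 tilt z [-0.0028 -0.0063 -1.    ] | shift mm [-0.3  0.7 44.2] turn rad -0.001 (deg -0.0) F [-0.39 -0.43 -2.1 ] w 0.0116 q1,6 [ 0.26 -1.61]
```

View pics/s3.png

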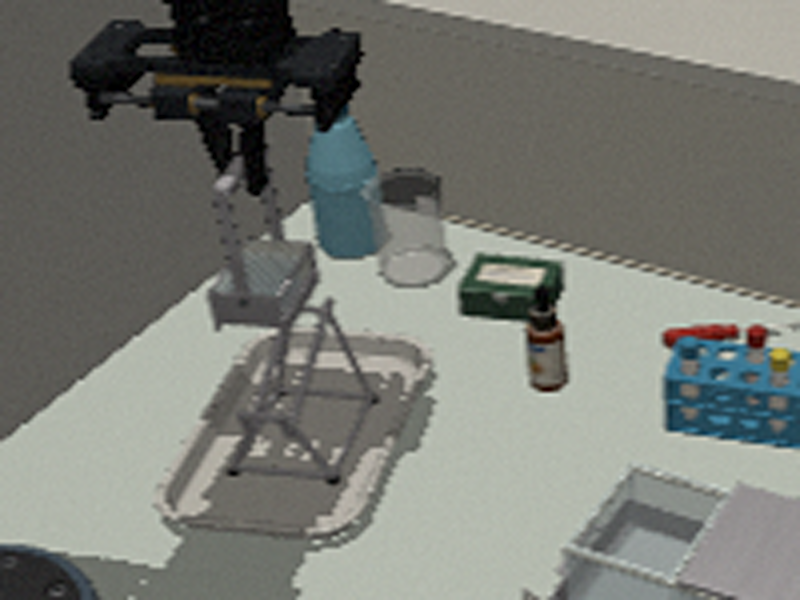

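View pics/w5.png

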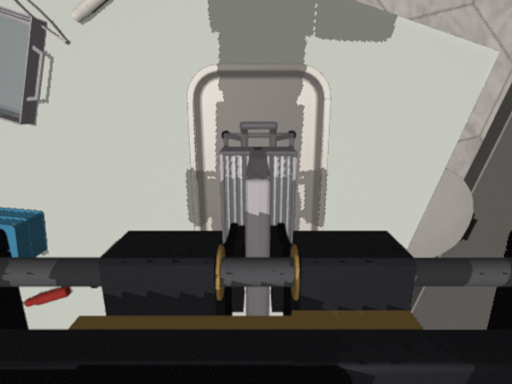

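View pics/t3.png

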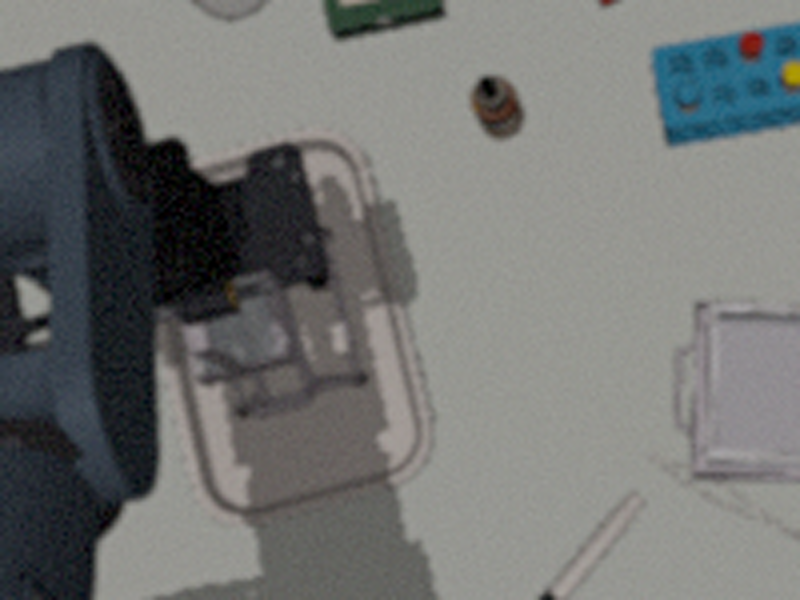

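Aligned: the stop bar (241–276,125), the tray and the rack (220–297) are all centred near u=258 in the wrist view. Lowering to just above first contact.

{"op": "send_rows", "data": {
  "steps": [0.0,0,0.0,0.01,0,0.0,0,0,0.03,0,0.0,0,0,0.048,0,0.0,0,0,0.057,0,0.0,0,0,0.061,0,0.0,0,0,0.061,0]
}}

```text
time: 9.22
position: [0.4895, 0.2408, 0.1884]
tool_rot: [-0.147, 0.989, -0.003, -0.002]
ft_force: [0.4, -0.8, -1.6]
grip_width: 0.0118
```

```bash
python3 -c "
from h import *
go(.4894,.2416,.1832,107)
s=snap('scene'); cv2.imwrite('pics/s4.png',cv2.resize(s['color'][110:230,100:230,::-1],None,fx=5,fy=5,interpolation=cv2.INTER_CUBIC))
w=snap('wrist','w6.png')
"
```

```text
t 9.22 pos [0.4895 0.2408 0.1884] yaw 106.96 tilt z [-0.0024 -0.0061 -1.    ] | shift mm [-0.2  0.8  5.2] turn rad -0.001 (deg -0.0) F [ 0.43 -0.75 -1.59] w 0.0118 q1,6 [ 0.26 -1.61]
```

View pics/s4.png

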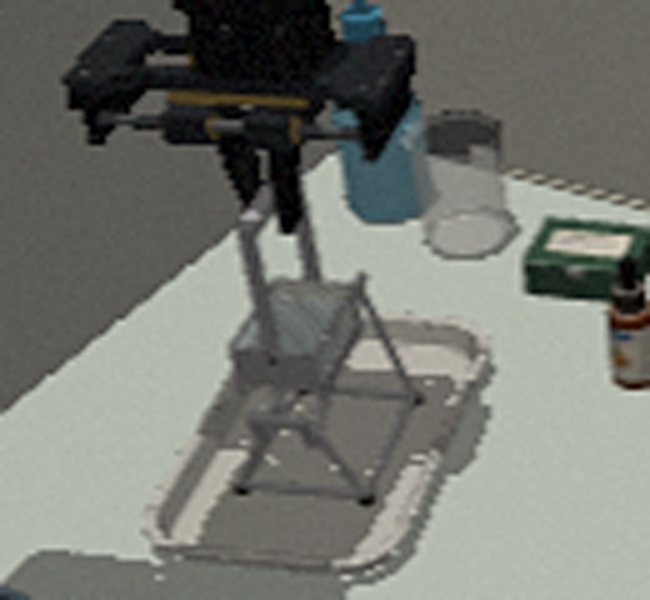

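View pics/w6.png

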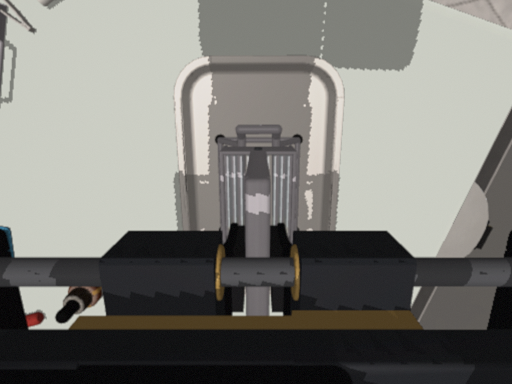

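{"op": "send_rows", "data": {
  "steps": [0.0,0,0.001,0.002,0,0.0,0,0.001,0.004,0,0.0,0,0.001,0.006,0,0.0,0,0.001,0.007,0,0.0,0,0.001,0.007,0],
  "force": 6
}}

```text
time: 9.95
position: [0.4892, 0.2418, 0.183]
tool_rot: [-0.148, 0.989, -0.003, -0.001]
ft_force: [-2.9, -0.6, 5.3]
grip_width: 0.0115
```

Contact came at z=0.183 (predicted 0.1832). Now I'll swing the bar downhill along the arc at a light grip, so the rack pivots nose-up about its uphill corner.

{"op": "send_rows", "data": {
  "steps": [0.0,0.002,0,0.002,0,0.0,0.004,0,0.003,0,0.0,0.006,0,0.004,0,0.0,0.008,0,0.005,0,0.0,0.01,0,0.0055,0],
  "force": 4
}}

```text
time: 10.58
position: [0.4796, 0.2388, 0.1772]
tool_rot: [-0.147, 0.989, -0.003, -0.001]
ft_force: [-1.8, 0.4, 1.3]
grip_width: 0.0121
```

```bash
python3 -c "
from h import *
go(.4894,.2416,.1832,107)
s=snap('scene'); cv2.imwrite('pics/s5.png',cv2.resize(s['color'][110:230,100:230,::-1],None,fx=5,fy=5,interpolation=cv2.INTER_CUBIC))
w=snap('wrist','w7.png')
"
```

```text
t 10.57 pos [0.4796 0.2388 0.1772] yaw 106.96 tilt z [-0.0014 -0.0058 -1.    ] | shift mm [-10.2  -0.3  -6. ] turn rad -0.001 (deg -0.0) F [-1.82  0.45  1.31] w 0.0121 q1,6 [ 0.26 -1.61]
```

View pics/s5.png

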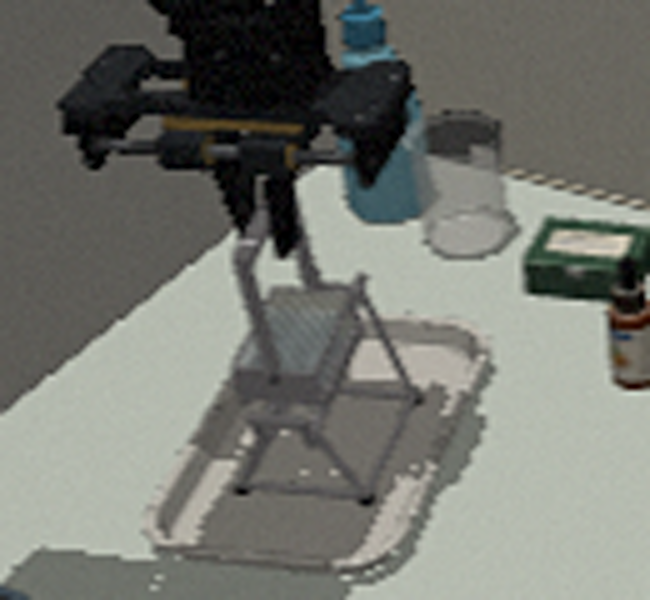

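View pics/w7.png

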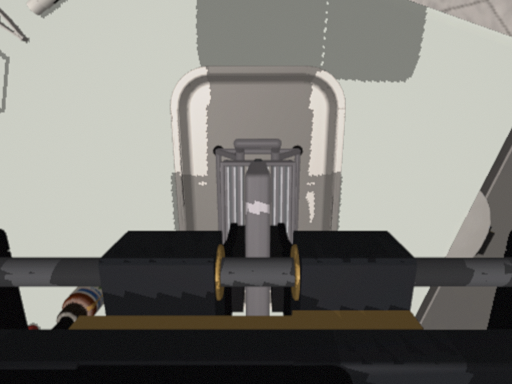

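It's pivoting: the straps now lean downhill, (245,260)→(275,380). Continuing along the arc.

{"op": "send_rows", "data": {
  "steps": [0.0,0.003,0,0.002,0,0.0,0.006,0,0.004,0,0.0,0.009,0,0.0055,0,0.0,0.012,0,0.007,0,0.0,0.0145,0,0.0085,0,0.0,0.0165,0,0.0095,0],
  "force": 4
}}

```text
time: 11.42
position: [0.4639, 0.234, 0.1674]
tool_rot: [-0.147, 0.989, -0.003, -0.001]
ft_force: [0.3, -0.5, -1.5]
grip_width: 0.0118
```

```bash
python3 -c "
from h import *
go(.4894,.2416,.1626,107)
s=snap('scene'); cv2.imwrite('pics/s6.png',cv2.resize(s['color'][110:230,100:230,::-1],None,fx=5,fy=5,interpolation=cv2.INTER_CUBIC))
w=snap('wrist','w8.png');np.savez('/tmp/w8.npz',**w);np.savez('/tmp/s6.npz',**s)
"
```

```text
t 11.43 pos [0.4639 0.234  0.1674] yaw 106.96 tilt z [-0.0011 -0.0057 -1.    ] | shift mm [-26.6  -0.2   4.7] turn rad -0.001 (deg -0.0) F [ 0.27 -0.54 -1.55] w 0.0118 q1,6 [ 0.26 -1.61]
```

View pics/s6.png

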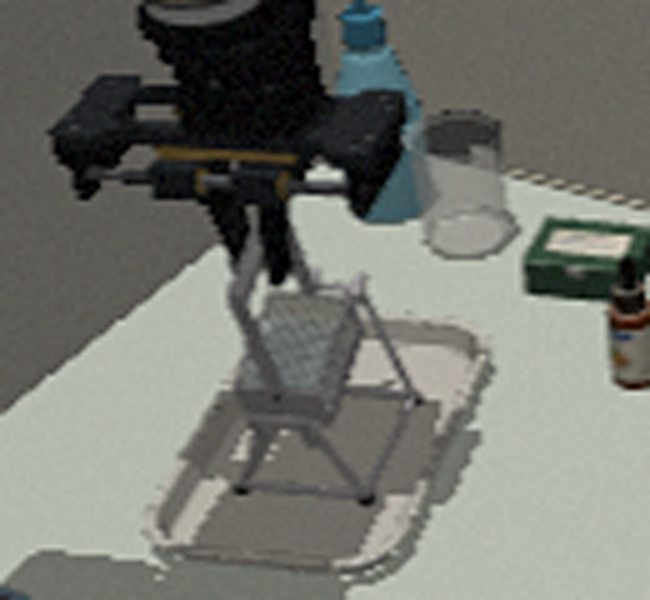

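View pics/w8.png

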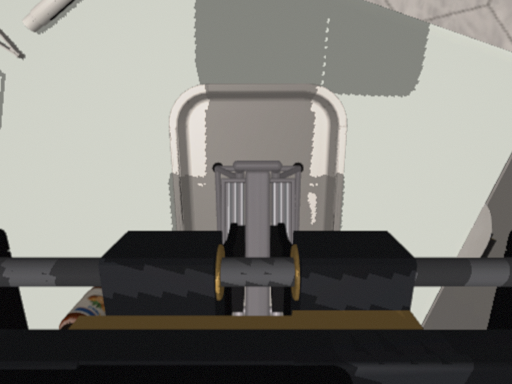

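```bash
cat > tilt.py <<'E'
from h import *
import sys
def tilt(f):
    d=np.load(f);W=pts(d);e=np.array([.9563,.2924]);n=np.array([-e[1],e[0]]);O=np.array([.506,.2467])
    s=(W[...,:2]-O)@e;c=(W[...,:2]-O)@n;Z=W[...,2]
    m=(abs(c)<.0055)&(Z>.14)&(Z<.225)&(s>-.12)&(s<.02)
    # exclude gripper: dark
    col=d['color'].astype(int).sum(-1)
    m&=col>190
    m=cv2.erode(m.astype(np.uint8),np.ones((3,3)))>0
    S,z=s[m],Z[m];print(f,len(S))
    for lo in np.arange(-.12,.02,.01):
        k=(S>=lo)&(S<lo+.01)
        if k.sum()>3: print('%.3f n%d z %.4f'%(lo+.005,k.sum(),np.median(z[k])),end='; ')
    print()
tilt(sys.argv[1])
E
python3 tilt.py /tmp/w8.npz; python3 tilt.py /tmp/s6.npz
```

```text
/tmp/w8.npz 2160
-0.085 n326 z 0.1828; -0.075 n422 z 0.1853; -0.065 n412 z 0.1879; -0.055 n417 z 0.1906; -0.045 n67 z 0.1922; -0.035 n163 z 0.1971; -0.025 n353 z 0.1987; 
/tmp/s6.npz 10
-0.085 n4 z 0.1775;
```

Bar slope is 14.7°, right on the arc. Finishing the swing.

{"op": "send_rows", "data": {
  "steps": [0.0,0.003,0,0.003,0,0.0,0.006,0,0.005,0,0.0,0.009,0,0.007,0,0.0,0.01,0,0.008,0,0.0,0.01,0,0.008,0],
  "force": 4
}}

```text
time: 12.15
position: [0.4555, 0.2313, 0.1604]
tool_rot: [-0.147, 0.989, -0.003, 0.001]
ft_force: [-0.4, 0.9, 4.6]
grip_width: 0.0115
```

```bash
python3 -c "
from h import *
go(.4894,.2416,.1626,107)
s=snap('scene'); cv2.imwrite('pics/s7.png',cv2.resize(s['color'][110:230,100:230,::-1],None,fx=5,fy=5,interpolation=cv2.INTER_CUBIC))
w=snap('wrist','w9.png');np.savez('/tmp/w9.npz',**w);np.savez('/tmp/s7.npz',**s)
"; python3 tilt.py /tmp/w9.npz
```

```text
t 12.15 pos [0.4555 0.2313 0.1604] yaw 106.96 tilt z [ 0.002  -0.0049 -1.    ] | shift mm [-35.4  -0.1  -2.2] turn rad -0.001 (deg -0.0) F [-0.37  0.92  4.57] w 0.0115 q1,6 [ 0.25 -1.61]
/tmp/w9.npz 2219
-0.095 n227 z 0.1735; -0.085 n420 z 0.1763; -0.075 n439 z 0.1802; -0.065 n451 z 0.1839; -0.055 n121 z 0.1862; -0.045 n194 z 0.1924; -0.035 n367 z 0.1946;
```

View pics/s7.png

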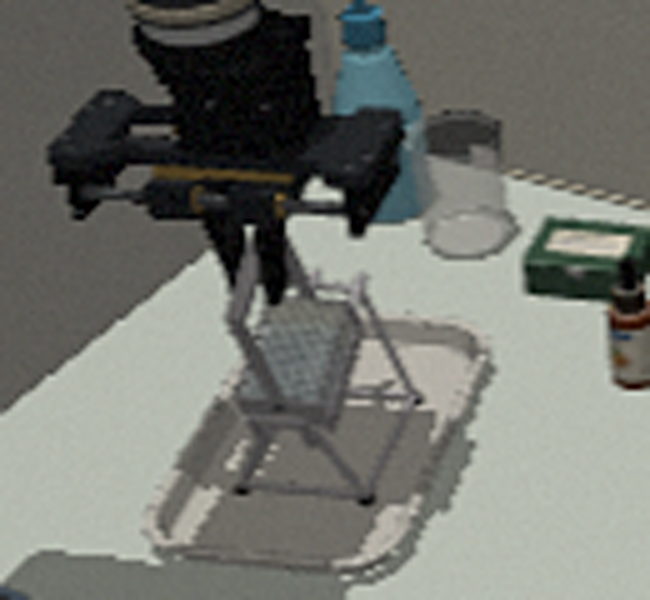

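Slope is 20.1° and the bar top is 0.1199 m off the rail plane (expected 0.119), so it is seated. Relaxing the preload and opening.

{"op": "send_rows", "data": {
  "steps": [0.0,0,0,0.0,0,0.016,0,0,0,0,0.03,0,0,0,0,0.045,0,0,0,0,0.06,0,0,0,0],
  "force": 3
}}

```text
time: 12.88
position: [0.4552, 0.2313, 0.1602]
tool_rot: [-0.147, 0.989, -0.003, 0.0]
ft_force: [-0.3, -0.8, -0.1]
grip_width: 0.0384
```

```bash
python3 -c "
from h import *
go(.4894,.2416,.1626,107)
w=snap('wrist','w10.png');np.savez('/tmp/w10.npz',**w)
"; python3 tilt.py /tmp/w10.npz
```

```text
t 12.88 pos [0.4552 0.2313 0.1602] yaw 106.96 tilt z [ 0.0012 -0.0051 -1.    ] | shift mm [-35.7  -0.1  -2.4] turn rad -0.001 (deg -0.0) F [-0.32 -0.78 -0.11] w 0.0384 q1,6 [ 0.25 -1.61]
/tmp/w10.npz 2111
-0.095 n197 z 0.1737; -0.085 n407 z 0.1764; -0.075 n420 z 0.1801; -0.065 n444 z 0.1837; -0.055 n107 z 0.1859; -0.045 n188 z 0.1920; -0.035 n348 z 0.1942;
```

View pics/w10.png

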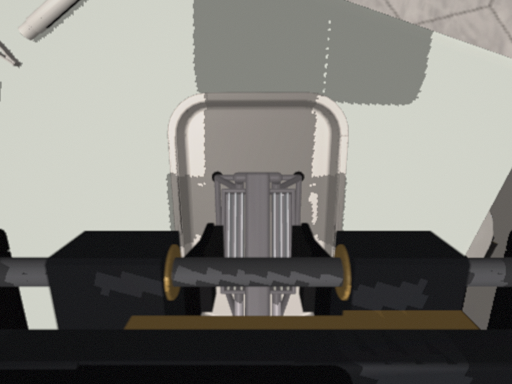

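{"op": "send_rows", "data": {
  "steps": [0.06,0,0,0,0,0.06,0,0,-0.01,0,0.06,0,0,-0.04,0,0.06,0,0,-0.09,0,0.06,-0.03,0,-0.14,0,0.06,-0.08,0,-0.19,0,0.06,-0.1,0,-0.2,0,0.06,-0.1,0,-0.2,0]
}}

```text
time: 13.92
position: [0.5526, 0.2618, 0.3621]
tool_rot: [-0.147, 0.989, -0.002, 0.002]
ft_force: [0.3, 1.4, -0.2]
grip_width: 0.0599
```

```bash
python3 -c "
from h import *
s=snap('scene'); cv2.imwrite('pics/s8.png',cv2.resize(s['color'][110:230,100:230,::-1],None,fx=5,fy=5,interpolation=cv2.INTER_CUBIC))
w=snap('wrist','w11.png');np.savez('/tmp/w11.npz',**w);np.savez('/tmp/s8.npz',**s)
go(.4635,-.20,.3,0)
"; python3 tilt.py /tmp/w11.npz
```

```text
t 14.03 pos [0.5493 0.2611 0.3595] yaw 106.97 tilt z [-0.0012 -0.0058 -1.    ] | shift mm [ 216.5 -415.7   62.3] turn rad 1.867 (deg 107.0) F [-0.47  0.63 -0.55] w 0.0601 q1,6 [ 0.26 -1.6 ]
/tmp/w11.npz 789
-0.095 n32 z 0.1739; -0.085 n93 z 0.1761; -0.075 n90 z 0.1800; -0.065 n90 z 0.1836; -0.055 n99 z 0.1875; -0.045 n90 z 0.1907; -0.035 n90 z 0.1944; -0.025 n99 z 0.1981; -0.015 n56 z 0.1858; -0.005 n49 z 0.1594;
```

View pics/s8.png

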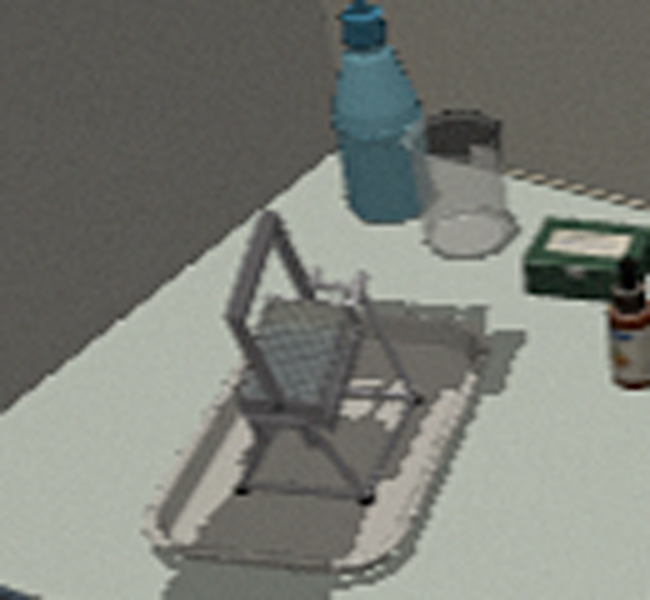

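View pics/w11.png

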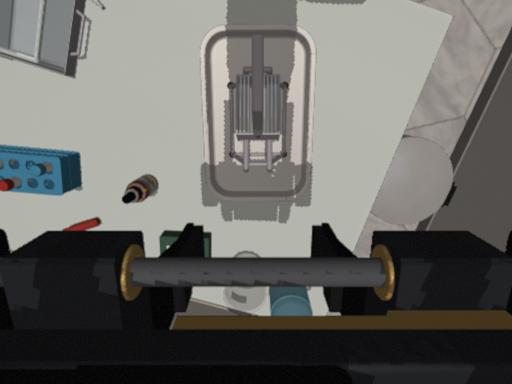

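```bash
cat > rx.py <<'E'
from h import *
import sys
d=np.load(sys.argv[1]);W=pts(d);e=np.array([.9563,.2924]);n=np.array([-e[1],e[0]]);O=np.array([.506,.2467])
s=(W[...,:2]-O)@e;c=(W[...,:2]-O)@n;v=W[...,2]-.08
x=s*np.cos(.349)+v*np.sin(.349);z=v*np.cos(.349)-s*np.sin(.349)
m=(abs(c)<.015)&(abs(z-.119)<.004)&(x>-.12)&(x<.08)
print('bar x %.4f..%.4f mid %.4f  c %.4f z %.4f n %d'%(*np.percentile(x[m],[1,99]),np.percentile(x[m],[1,99]).mean(),np.median(c[m]),np.median(z[m]),m.sum()))
k=np.polyfit(x[m],c[m],1);print('yaw err deg',np.degrees(k[0]),'slope err deg',np.degrees(np.polyfit(x[m],z[m],1)[0]))
r=(abs(abs(c)-.016)<.004)&(abs(z)<.004)&(x>.024)&(x<.09);print('rods visible up end x',np.percentile(x[r],[2,98]).round(4),'c+',np.median(c[r&(c>0)]).round(4),'c-',np.median(c[r&(c<0)]).round(4),'z',np.median(z[r]).round(4))
E
python3 rx.py /tmp/w11.npz; python3 rx.py /tmp/s8.npz
```

```text
bar x -0.0563..0.0219 mid -0.0172  c 0.0009 z 0.1194 n 934
yaw err deg 0.025743675259095627 slope err deg 0.04886414247136997
rods visible up end x [0.0248 0.0658] c+ 0.016 c- -0.0154 z -0.0
bar x -0.0578..0.0201 mid -0.0189  c -0.0018 z 0.1190 n 92
yaw err deg 0.019633962572642858 slope err deg 0.5715988027478237
rods visible up end x [0.038  0.0655] c+ 0.0146 c- -0.017 z -0.0009
```

The rack is at x about -17 to -19 mm, square and on both rails, so stage 1 is done. For the cover I'll turn the jaws to lie along station x, so that two fingertips push its -y edge squarely.

```bash
python3 -c "
from h import *
go(.4635,-.27,.3,0)
"
```

```text
t 14.03 pos [0.5493 0.2611 0.3595] yaw 106.97 tilt z [-0.0012 -0.0058 -1.    ] | shift mm [ 236.9 -482.7   62.7] turn rad 1.867 (deg 107.0) F [-0.47  0.63 -0.55] w 0.0601 q1,6 [ 0.26 -1.6 ]
```

{"op": "send_rows", "data": {
  "steps": [0.07,0.02,-0.04,0,0.18,0.07,0.045,-0.092,0.0,0.36,0.07,0.07,-0.144,0.0,0.54,0.07,0.096,-0.196,0.01,0.72,0.07,0.122,-0.248,0.02,0.9,0.07,0.147,-0.3,0.03,1.08,0.07,0.172,-0.352,0.04,1.26,0.07,0.197,-0.404,0.05,1.44]
}}

```text
time: 15.02
position: [0.4763, -0.1834, 0.3109]
tool_rot: [0.544, 0.839, -0.003, -0.0]
ft_force: [0.2, -0.2, 0.2]
grip_width: 0.07
```

```bash
python3 -c "
from h import *
go(.4635,-.27,.2,0)
"
```

```text
t 15.03 pos [ 0.4763 -0.1834  0.3109] yaw 24.12 tilt z [-0.0037 -0.0039 -1.    ] | shift mm [-73.6 -46.5 111.3] turn rad 0.421 (deg 24.1) F [ 0.16 -0.25  0.22] w 0.0700 q1,6 [-0.58 -1.  ]
```

{"op": "send_rows", "data": {
  "steps": [0.07,-0.025,-0.016,0.03,0.17,0.07,-0.05,-0.032,0.06,0.34,0.07,-0.074,-0.046,0.09,0.421,0.07,-0.074,-0.046,0.11,0.421,0.07,-0.074,-0.046,0.11,0.421,0.07,-0.074,-0.046,0.11,0.421]
}}

```text
time: 15.78
position: [0.4638, -0.2695, 0.2017]
tool_rot: [0.707, 0.707, -0.003, -0.0]
ft_force: [0.4, 0.2, -0.0]
grip_width: 0.07
```

```bash
python3 -c "
from h import *
w=snap('wrist','w12.png');np.savez('/tmp/w12.npz',**w)
go(.4635,-.27,.0758,0)
from fit2 import look
look(w)
"
```

```text
t 15.82 pos [ 0.4642 -0.2697  0.2022] yaw 0.04 tilt z [-0.003  -0.0045 -1.    ] | shift mm [  0.3  -0.3 126.4] turn rad 0.001 (deg 0.0) F [ 1.31 -0.21 -0.18] w 0.0696 q1,6 [-0.73 -0.73]
cover 14140 c=(465.4,-192.9) size 112.3 x 92.5 ang 1.81
rim blob 1462 c=(462.7,-130.3) size 107.0 x 34.3 ang 0.38 x 0.40925194189421615 0.516163496357275 y -0.1478620315647556 -0.11285978965454099
```

View pics/w12.png

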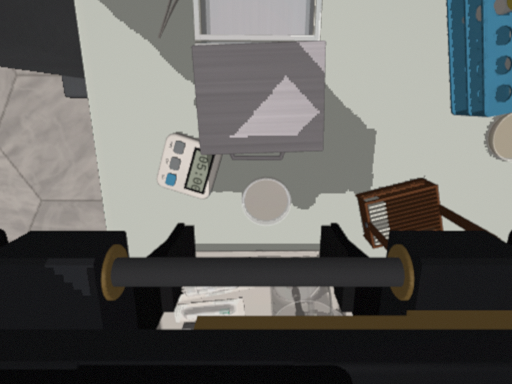

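Cover confirmed at (0.4654,-0.1929), yaw 1.8°. Descending beside its near edge, which is at y=-0.239.

{"op": "send_rows", "data": {
  "steps": [0.07,0,-0.001,0.03,0,0.07,0,-0.001,0.065,0,0.07,0,-0.001,0.1,0,0.07,0,-0.001,0.12,0,0.07,0,-0.001,0.1265,0,0.07,0,-0.001,0.1265,0,0.07,0,-0.001,0.1265,0]
}}

```text
time: 16.7
position: [0.4636, -0.2708, 0.0769]
tool_rot: [0.707, 0.707, -0.003, 0.002]
ft_force: [0.9, -0.6, -0.1]
grip_width: 0.07
```

```bash
python3 -c "
from h import *
go(.4635,-.25,.0758,0)
s=snap('scene'); cv2.imwrite('pics/s9.png',cv2.resize(s['color'][170:290,210:350,::-1],None,fx=5,fy=5,interpolation=cv2.INTER_CUBIC))
"
```

```text
t 16.7 pos [ 0.4636 -0.2708  0.0769] yaw 0.06 tilt z [-0.001  -0.0062 -1.    ] | shift mm [20.8 -0.1  1. ] turn rad 0.001 (deg 0.1) F [ 0.89 -0.58 -0.1 ] w 0.0700 q1,6 [-0.73 -0.73]
```

View pics/s9.png

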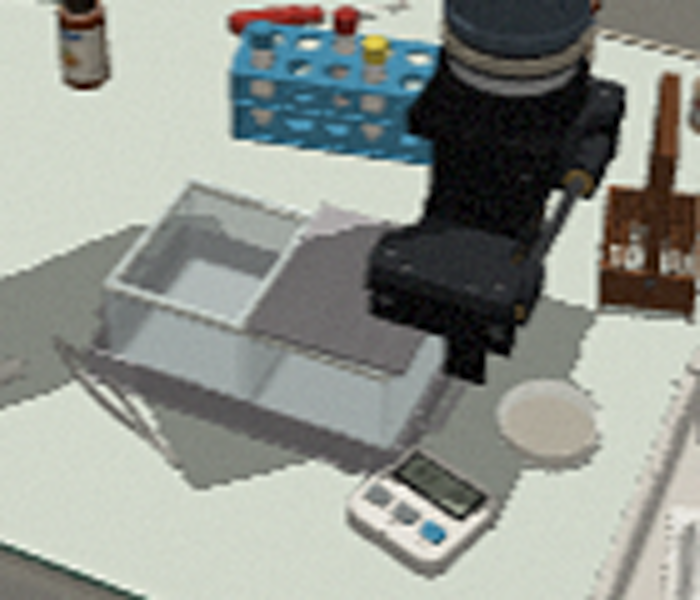

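{"op": "send_rows", "data": {
  "steps": [0.07,0.008,0,0.001,0,0.07,0.016,0,0.001,0,0.07,0.022,0,0.001,0,0.07,0.027,0,0.0007,0,0.07,0.032,0,0.0006,0,0.07,0.037,0,0.0005,0,0.07,0.037,0,0.0005,0]
}}

```text
time: 17.62
position: [0.4634, -0.2332, 0.0761]
tool_rot: [0.707, 0.708, -0.003, 0.001]
ft_force: [-0.0, 0.6, 0.7]
grip_width: 0.07
```

```bash
python3 -c "
from h import *
w=snap('wrist','w13.png');np.savez('/tmp/w13.npz',**w)
go(.4635,-.1565,.0758,0)
from fit2 import look
look(w)
"
```

```text
t 17.68 pos [ 0.4634 -0.2334  0.0761] yaw 0.07 tilt z [-0.0015 -0.0057 -1.    ] | shift mm [76.9  0.2 -0.2] turn rad 0.001 (deg 0.1) F [ 0.19 -0.72  0.21] w 0.0702 q1,6 [-0.68 -0.67]
bar c=(462.6,-219.5) size 160.9 x 49.1 ang 0.05 pca -0.5737738679982437
cover 41598 c=(466.7,-178.9) size 99.4 x 112.7 ang 89.93
rim blob 1375 c=(463.1,-229.2) size 7.0 x 72.0 ang 88.80 x 0.4271224560403103 0.49916700921966284 y -0.23246534994288887 -0.22491127986019932
```

View pics/w13.png

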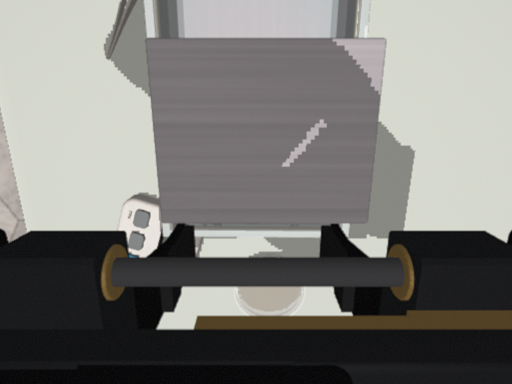

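The cover is now square (yaw 0.07°), front edge at y=-0.129. Pushing on to just short of the goal.

{"op": "send_rows", "data": {
  "steps": [0.07,0.006,0,0,0,0.07,0.015,0,0,0,0.07,0.025,0,-0.0001,0,0.07,0.035,0,-0.0002,0,0.07,0.045,0,-0.0002,0,0.07,0.055,0,-0.0003,0,0.07,0.063,0,-0.0003,0,0.07,0.067,0,-0.0003,0]
}}

```text
time: 18.68
position: [0.4634, -0.1659, 0.0761]
tool_rot: [0.706, 0.708, -0.003, 0.002]
ft_force: [0.2, -0.7, 0.5]
grip_width: 0.07
```

```bash
cat > cov.py <<'E'
from h import *
import sys
def cov(d):
    W=pts(d);X,Y,Z=W[...,0],W[...,1],W[...,2]
    m=(abs(Z-.0785)<.005)&(X>.38)&(X<.55)&(Y>-.26)&(Y<-.03)
    # front (+y) edge per x, x edges per y
    fr=[];L=[];H=[]
    for x0 in np.arange(.42,.51,.01):
        k=m&(abs(X-x0)<.002)
        if k.sum()>10: fr.append((x0,Y[k].max(),Y[k].min()))
    for y0 in np.arange(-.15,-.055,.01):
        k=m&(abs(Y-y0)<.002)
        if k.sum()>10: L.append((y0,X[k].min(),X[k].max()))
    fr=np.array(fr);L=np.array(L)
    print('front y',fr[:,1].round(4),'back y',fr[:,2].round(4));print('y',L[:,0].round(3),'xmin',L[:,1].round(4),'xmax',L[:,2].round(4),'xc',((L[:,1]+L[:,2])/2).round(4))
    print('yaw from front deg',np.degrees(-np.polyfit(fr[:,0],fr[:,1],1)[0]))
if __name__=='__main__':
    w=snap('wrist',sys.argv[1]);np.savez('/tmp/cov.npz',**w);cov(w)
    go(.4635,-.159,.0758,0)
E
python3 cov.py w14.png
```

```text
front y [-0.0591 -0.0632 -0.0591 -0.059  -0.0603 -0.0599 -0.0595 -0.0595 -0.0595
 -0.062 ] back y [-0.1551 -0.1741 -0.1548 -0.1544 -0.1548 -0.1546 -0.1546 -0.1547 -0.1743
 -0.1602]
y [-0.15 -0.14 -0.13 -0.12 -0.11 -0.1  -0.09 -0.08 -0.07 -0.06] xmin [0.4104 0.4106 0.4102 0.4102 0.4106 0.4105 0.4102 0.4104 0.4102 0.4128] xmax [0.5221 0.5221 0.5222 0.5224 0.5228 0.5225 0.5224 0.5223 0.5223 0.5142] xc [0.4663 0.4664 0.4662 0.4663 0.4667 0.4665 0.4663 0.4664 0.4662 0.4635]
yaw from front deg 0.10634833614704947
t 18.73 pos [ 0.4632 -0.1656  0.076 ] yaw 0.09 tilt z [-0.0017 -0.0054 -1.    ] | shift mm [6.6 0.3 0.2] turn rad 0.002 (deg 0.1) F [-0.05  1.29 -0.74] w 0.0700 q1,6 [-0.57 -0.56]
```

View pics/w14.png

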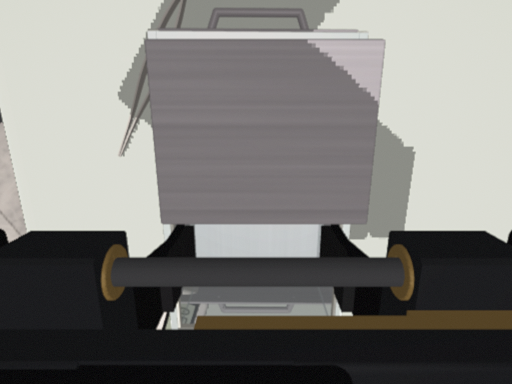

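{"op": "send_rows", "data": {
  "steps": [0.07,0.003,0,0,0,0.07,0.006,0,0,0,0.07,0.0075,0,0,0,0.07,0.0075,0,0,0]
}}

```text
time: 19.23
position: [0.4632, -0.1579, 0.0759]
tool_rot: [0.707, 0.708, -0.002, 0.001]
ft_force: [-0.7, -0.2, 0.0]
grip_width: 0.0698
```

```bash
python3 cov.py w15.png
```

```text
front y [-0.0545 -0.0545 -0.0544 -0.0546 -0.0546 -0.0546 -0.0545 -0.0546 -0.0546
 -0.0546] back y [-0.1473 -0.1616 -0.1467 -0.1497 -0.1466 -0.1464 -0.1498 -0.1496 -0.1632
 -0.2042]
y [-0.15 -0.14 -0.13 -0.12 -0.11 -0.1  -0.09 -0.08 -0.07 -0.06] xmin [0.413  0.4106 0.4106 0.4105 0.4105 0.4104 0.4106 0.4101 0.4104 0.4105] xmax [0.5117 0.5225 0.5221 0.5222 0.522  0.5223 0.5225 0.522  0.5222 0.5224] xc [0.4624 0.4665 0.4663 0.4664 0.4663 0.4663 0.4665 0.466  0.4663 0.4665]
yaw from front deg 0.08711754881162782
t 19.27 pos [ 0.4631 -0.1579  0.0759] yaw 0.08 tilt z [-0.002  -0.0049 -1.    ] | shift mm [-1.1  0.4  0.1] turn rad 0.001 (deg 0.1) F [-0.13  0.73  1.55] w 0.0702 q1,6 [-0.55 -0.55]
```

View pics/w15.png

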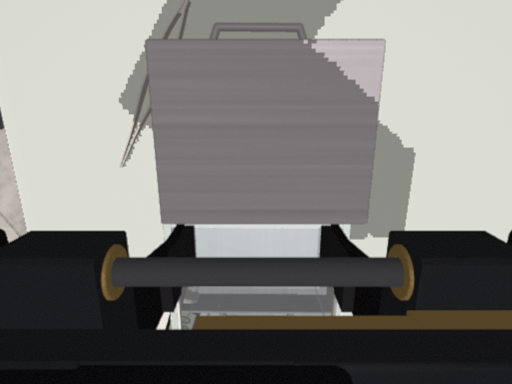

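Cover centre y is -0.1006 against the dish's -0.101. Backing off and lifting to check the x offset against the dish edges.

{"op": "send_rows", "data": {
  "steps": [0.07,-0.008,0,-0.0005,0,0.07,-0.025,0,-0.003,0,0.07,-0.035,0,-0.03,0,0.07,-0.04,0,-0.08,0,0.07,-0.045,0,-0.14,0,0.07,-0.05,0,-0.19,0,0.07,-0.05,0,-0.2,0,0.07,-0.05,0,-0.2,0]
}}

```text
time: 20.27
position: [0.4634, -0.2076, 0.2765]
tool_rot: [0.707, 0.707, -0.002, 0.002]
ft_force: [-0.1, -0.1, -0.3]
grip_width: 0.0701
```

Run:
```python
from h import *
import fit2
w=snap('wrist','w16.png');np.savez('/tmp/w16.npz',**w)
go(.4635,-.159,.0758,0)
W=pts(w);X,Y,Z=W[...,0],W[...,1],W[...,2]
box=(X>.37)&(X<.56)&(Y>-.25)&(Y<-.03)
C=W[fit2.blob(box&(abs(Z-.0785)<.0025))];print('cover',fit2.rect(C))
rim=box&(Z>.066)&(Z<.0755)&(Y<-.15)
for y0 in np.arange(-.225,-.15,.01):
    k=rim&(abs(Y-y0)<.002)
    if k.sum()>3: print('%.3f rim x %.4f..%.4f mid %.4f'%(y0,X[k].min(),X[k].max(),(X[k].min()+X[k].max())/2))
# carrier lugs / left dish wall: y extents
```

```text
t 20.32 pos [ 0.4627 -0.2069  0.2753] yaw 0.05 tilt z [-0.0035 -0.0038 -1.    ] | shift mm [ 48.7   1.5 199.3] turn rad 0.001 (deg 0.0) F [ 0.2  -0.71 -0.25] w 0.0702 q1,6 [-0.64 -0.64]
cover c=(466.7,-100.9) size 112.1 x 91.6 ang 0.00
-0.225 rim x 0.4099..0.5154 mid 0.4626
-0.215 rim x 0.4104..0.5149 mid 0.4626
-0.205 rim x 0.4093..0.5145 mid 0.4619
-0.195 rim x 0.4098..0.5156 mid 0.4627
-0.185 rim x 0.4101..0.5149 mid 0.4625
-0.175 rim x 0.4107..0.5160 mid 0.4633
-0.165 rim x 0.4098..0.5153 mid 0.4625
-0.155 rim x 0.4104..0.5149 mid 0.4627
```

View pics/w16.png

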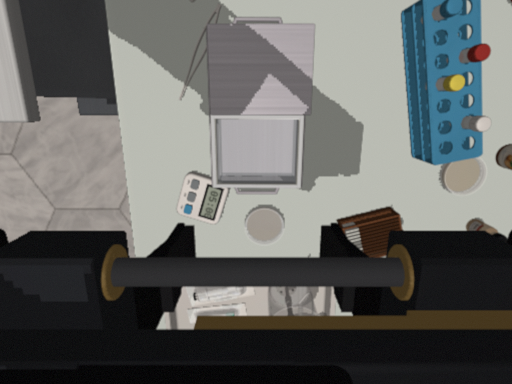

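The cover is 4 mm off in x (0.4667 against 0.4627): within tolerance, but not well centred. I'll nudge it in -x with two fingertips on its +x edge.

{"op": "send_rows", "data": {
  "steps": [0.05,0.015,0.015,0,-0.18,0.05,0.03,0.03,0.0,-0.36,0.05,0.05,0.045,0.0,-0.54,0.05,0.07,0.06,0.0,-0.72,0.05,0.09,0.075,0.0,-0.9,0.05,0.1,0.09,0.03,-1.08,0.05,0.106,0.092,0.05,-1.26,0.05,0.106,0.092,0.06,-1.44]
}}

```text
time: 21.32
position: [0.5523, -0.0997, 0.2104]
tool_rot: [0.061, 0.998, -0.001, -0.005]
ft_force: [0.3, 0.1, -0.0]
grip_width: 0.0506
```

```bash
python3 -c "
from h import *
go(.555,-.101,.2,90)"
```

```text
t 21.32 pos [ 0.5523 -0.0997  0.2104] yaw 82.95 tilt z [-1.100e-02 -8.000e-04 -9.999e-01] | shift mm [-2.9 -1.  10.4] turn rad -0.123 (deg -7.0) F [ 0.25  0.11 -0.03] w 0.0506 q1,6 [-0.37 -1.82]
```

{"op": "send_rows", "data": {
  "steps": [0.05,-0.003,-0.001,0.01,-0.123,0.05,-0.003,-0.001,0.04,-0.123,0.05,-0.003,-0.001,0.08,-0.123,0.05,-0.003,-0.001,0.11,-0.123,0.05,-0.003,-0.001,0.12,-0.123,0.05,-0.003,-0.001,0.12,-0.123]
}}

```text
time: 22.08
position: [0.5528, -0.1008, 0.089]
tool_rot: [0.0, 1.0, 0.0, -0.007]
ft_force: [-0.5, -0.3, 1.0]
grip_width: 0.0501
```

```bash
python3 -c "
from h import *
go(.53,-.101,.076,90)"
```

```text
t 22.07 pos [ 0.5528 -0.1008  0.089 ] yaw 90.00 tilt z [-1.420e-02  5.000e-04 -9.999e-01] | shift mm [22.6 -0.2 13.3] turn rad -0.000 (deg -0.0) F [-0.54 -0.28  0.97] w 0.0501 q1,6 [-0.38 -1.94]
```

{"op": "send_rows", "data": {
  "steps": [0.05,-0.002,0,0.008,0,0.05,-0.002,0,0.013,0,0.05,-0.002,0,0.013,0,0.05,-0.002,0,0.013,0]
}}

```text
time: 22.58
position: [0.5549, -0.1009, 0.0763]
tool_rot: [-0.0, 1.0, 0.0, -0.007]
ft_force: [-0.7, -0.8, -0.7]
grip_width: 0.0499
```

```bash
python3 -c "
from h import *
go(.53,-.101,.076,90)"
```

```text
t 22.57 pos [ 0.5549 -0.1009  0.0763] yaw 90.00 tilt z [-1.350e-02  2.000e-04 -9.999e-01] | shift mm [24.9 -0.1  0.7] turn rad 0.000 (deg 0.0) F [-0.66 -0.79 -0.68] w 0.0499 q1,6 [-0.38 -1.94]
```

{"op": "send_rows", "data": {
  "steps": [0.05,0.006,0,0.0005,0,0.05,0.012,0,0.0005,0,0.05,0.017,0,0.0006,0,0.05,0.02,0,0.0006,0,0.05,0.023,0,0.0006,0,0.05,0.0245,0,0.0006,0,0.05,0.0245,0,0.0006,0]
}}

```text
time: 23.45
position: [0.5304, -0.1009, 0.0761]
tool_rot: [-0.0, 1.0, 0.0, -0.007]
ft_force: [0.4, 0.7, -0.7]
grip_width: 0.0502
```

```bash
python3 -c "
from h import *
go(.53,-.101,.076,90)"; python3 cov.py w17.png
```

```text
t 23.45 pos [ 0.5304 -0.1009  0.0761] yaw 90.00 tilt z [-1.350e-02  1.000e-04 -9.999e-01] | shift mm [ 0.4 -0.1  0.1] turn rad 0.000 (deg 0.0) F [ 0.39  0.66 -0.66] w 0.0502 q1,6 [-0.39 -1.96]
front y [-0.0541 -0.0543 -0.0545 -0.0542 -0.0542 -0.0541 -0.0545 -0.0542 -0.0546
 -0.0541] back y [-0.1485 -0.1473 -0.1499 -0.2286 -0.2305 -0.2292 -0.2293 -0.23   -0.2293
 -0.2273]
y [-0.15 -0.14 -0.13 -0.12 -0.11 -0.1  -0.09 -0.08 -0.07 -0.06] xmin [0.4111 0.4107 0.4104 0.4105 0.4104 0.4104 0.4105 0.4105 0.4107 0.4106] xmax [0.5106 0.5183 0.5213 0.5184 0.5185 0.5186 0.5186 0.5185 0.5212 0.5188] xc [0.4609 0.4645 0.4659 0.4644 0.4645 0.4645 0.4645 0.4645 0.4659 0.4647]
yaw from front deg 0.03170696464028714
t 23.5 pos [ 0.5304 -0.1009  0.0761] yaw 90.01 tilt z [-1.350e-02  1.000e-04 -9.999e-01] | shift mm [ 66.9 -58.1   1.2] turn rad 1.571 (deg 90.0) F [0.05 0.5  0.42] w 0.0499 q1,6 [-0.39 -1.96]
```

View pics/w17.png

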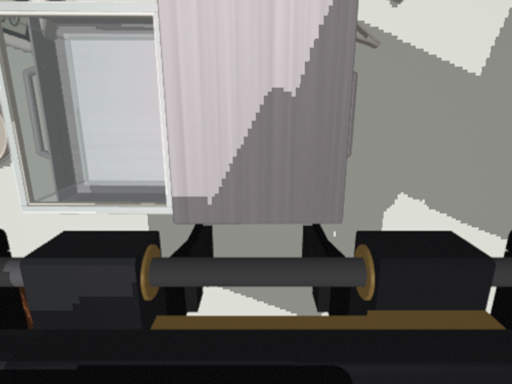

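The +x edge is now at 0.5185, putting the centre at 0.4625. Backing off and checking everything.

{"op": "send_rows", "data": {
  "steps": [0.05,-0.008,0,0,0,0.05,-0.025,0,-0.002,0,0.05,-0.04,0,-0.03,0,0.05,-0.05,0,-0.09,0,0.05,-0.06,0,-0.15,0,0.05,-0.06,0,-0.21,0,0.05,-0.06,0,-0.25,0,0.05,-0.06,0,-0.25,0]
}}

```text
time: 24.5
position: [0.5962, -0.1015, 0.3298]
tool_rot: [-0.0, 1.0, -0.002, -0.002]
ft_force: [-0.5, 0.3, -0.0]
grip_width: 0.0502
```

```bash
python3 - <<'E'
from h import *
import fit2
w=snap('wrist','w18.png');s=snap('scene','s18.png');t=snap('top','t18.png');np.savez('/tmp/w18.npz',**w);np.savez('/tmp/t18.npz',**t)
go(.53,-.101,.076,90)
W=pts(w);X,Y,Z=W[...,0],W[...,1],W[...,2]
box=(X>.37)&(X<.56)&(Y>-.25)&(Y<-.03)
C=W[fit2.blob(box&(abs(Z-.0785)<.0025))];print('cover',fit2.rect(C),'z',np.median(C[:,2]))
rim=box&(Z>.066)&(Z<.0755)&(Y<-.15)
r=[( X[k].min()+X[k].max())/2 for y0 in np.arange(-.225,-.15,.01) for k in [rim&(abs(Y-y0)<.002)] if k.sum()>3]
print('right dish mid x',np.round(r,4)); R=W[rim];print('right dish y min',np.percentile(R[:,1],[1,99]))
E
python3 rx.py /tmp/t18.npz
```

```text
t 24.65 pos [ 0.5931 -0.1005  0.3239] yaw 90.01 tilt z [-0.0162  0.0011 -0.9999] | shift mm [ 59.   -0.7 248.9] turn rad 0.000 (deg 0.0) F [-0.18  0.65  0.11] w 0.0501 q1,6 [-0.35 -1.92]
cover c=(463.7,-100.2) size 92.1 x 110.6 ang 89.94 z 0.07837488976104323
right dish mid x [0.4625 0.4627 0.4627 0.4624 0.4626 0.4627 0.4623 0.4631]
right dish y min [-0.2313713  -0.15017871]
bar x -0.0583..0.0200 mid -0.0192  c 0.0004 z 0.1187 n 160
yaw err deg -0.04470533859616584 slope err deg 0.006273655218087309
rods visible up end x [0.0251 0.0643] c+ 0.0155 c- -0.0165 z -0.0001
```

View pics/w18.png

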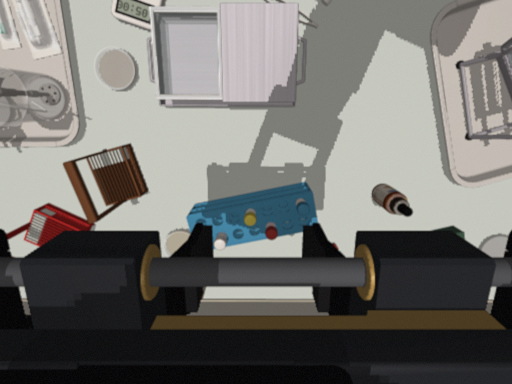

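View pics/s18.png

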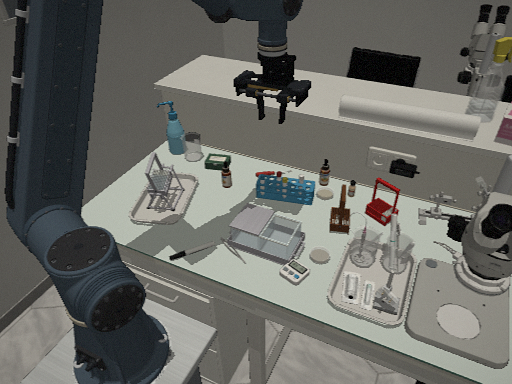

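The wrist view shows the cover at (260,52) closing the left dish. The scene view shows the rack on the stand at (160,185), with the bottle and petri dish still standing. Handing in.

```bash
python3 -c "
from h import *
print(hand_in())"
```

```text
the job is handed in; nothing more can be done
None
```

The rack is on the drying stand and the cover closes the left dish, where the rack came from. I handed in at about 24.7 s; hand-in reports no verdict.

- **Rack:** I lifted it by the grip bar and lowered it level until its uphill edge met the rails. I then swung the bar downhill with a light grip so the rack pivoted onto the 20° slope, and let go. The last check had its origin at x about -17 to -19 mm, where seated at the stop is -20. The slope error was under 0.6° in every view, and it is centred on both rails within 2 mm and square.
- **Cover:** I pushed it across with two fingertips on its near edge, which also squared it, then nudged it about 4 mm in -x. At the last check it was 0 to 1 mm off in x, under 1 mm off in y, and within about 0.1° of square. It lies flat at rim height, with its top at 78.4 mm where 79 mm is expected.
- **Everything else:** The dropper bottle and petri dish look unmoved in the last pictures; I did not measure them again. The robot was clear of everything at hand-in.

The checks disagreed on one small point. The cover's x centre read 0.4625 m close up and 0.4637 m in the last view, where part of its edge was cut off. Both are well inside the 7 mm tolerance.

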